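Set up the dead-weight gluing press for a split slate

ROBOT

A 6-joint arm with a two-finger parallel gripper is mounted at the origin on a cart in front of the work surface, level with it; the furniture and walls round the work are solid. World frame = base frame: x ahead of the robot, y to its left, z up, the work surface at z = 0. Lengths are in m, angles in rad, forces in N, time in s.
With the tool pointing down it reaches from about 0.35 to 0.975 m from the base axis. Payload 7.1 kg.
Tool frame: the origin (TCP) lies on the centre line of the jaws, within the pads' length; the fingertips stand 14 mm ahead of it and the grasp point (between the pads) lies 5 mm behind it; z points along the fingers, y is the line along which they close (so a half turn about z gives the same grasp; the last joint's range is limited). The gripper opens to 88 mm and grips with 3 to 60 N. Pads are 20 mm wide; open, the fingers measure 115 mm over their backs; the gripper's body (75 mm by 178 mm) begins 61 mm behind the grasp point.
Start: joints at [-1.259, 0.423, 1.63, -0, 1.089, -0.019], TCP at [0.203, -0.591, 0.237] pointing down, gripper open.
Joint ranges: [-3, 3], [-0.9, 2.11], [0.09, 2.58], [-1.31, 4.45], [0.11, 2.69], [-2.54, 2.54]. Speed limits (rad/s): [2.39, 2.39, 3.01, 3.14, 3.14, 3.14].

INTERFACE

Orientations are given as [roll, pitch, yaw] about the fixed x, y, z axes, in that order (R = Rz(yaw) Ry(pitch) Rx(roll)).
In Python, from plant import robot gives the robot as it stands.
- The arm moves only by the tool play_rows, never from a script. Its argument "rows" is a list of rows, each an object with "grip": the closure, from 0 (fully open) to 1 (shut); "dp": the shift along the tool's x, y, z in m, a list of three; "delta_rot": the turn, a rotation vector about the tool's x, y, z in degrees, a list of three. A call has 1 to 10 rows; each row shifts and turns the commanded pose from where the row before left it, along the tool's axes as they then stand; what a row does not reach is not made up. A row lasts 1/10 s, in which the tool goes at most 50 mm and 8.59 degrees, less where a joint would pass 70% of its speed; a pose out of reach is approached as far as the arm can. A call is refused whole if a number of a shift passes 0.05 or a number of a turn 8.59, either way. A call with a gripper value outside its range is refused whole. The fingers move at their own pace and stop on an object; "force" is the grip in N (left out, the last holds). Time passes only in rows, so rows that do not move let the fingers close. It gives the time, the measured TCP pose, the force, the opening and the grip force at its end, in the units of the state.
- robot.read_state(): the state, without advancing time (a new reading comes with each control period).
- robot.read_camera(name): name is "scene" or "top"; returns a dict with "color" (480x640x3 uint8, red, green, blue), "camera_matrix" (3x3 intrinsics, pixels), "view" (4x4, takes a point from world to camera coordinates). Camera axes: x right, y up, looking along -z (the intrinsics and any distortion apply to the point x, -y, -z); pixel columns grow to the right and rows downward; lengths in m; the calibration is good to about 2 mm. A picture is of the moment at which its call begins. There is no depth.
- robot.job_done(): hands the job in; it is judged then, once.
The state is a dict: "clock": time; "q": joint angles; "qvel": joint speeds; "effort": joint torques, N m; "ee_pos": TCP position; "eef_rot": TCP orientation; "force": force on the tool from outside, world axes, zero at the start; "ft_torque": the same for the moment, N m; "width": finger opening in m; "gripper_force": force on a finger pad.
Only numpy, scipy, OpenCV 4.12 (cv2) and the standard library are available. Lean on these libraries where they do the work, as an engineer would, in place of code of your own. Each camera call takes 0.05 s, during which the arm holds its last target. There are 200 camera calls.

TASK

Set up the gluing press dry, as a trial before the two slates are glued: lay the long dark slate flat on the press bed, centred and lengthwise between the two guide posts, then the short dark slate that split off it flat on its middle, lying the same way. Lower the pressing board down both posts until it rests on the short slate, then thread the large ring weight and after it the small one over the board's stem, so that the large one lies on the board and the small one on the large one. Keep to that order, let go of everything, and do not disturb the lens, the brush or the ammonite.

Things in the scene. Friction and masses are not known exactly. Their poses are not given: they have to be found in the camera images.
- press: gluing press, fixed to the bench: a brown wooden bed 90 (x) x 206 (y) mm, 18 mm thick, with two upright round steel posts of 11 mm diameter at x = 0, y = -85 and +85 mm; their rounded tops are 84 mm above the bench. Between them the bed is bare and flat. Origin: centre of the bed's underside, on the bench top; z up
- long_slate: the long slate: a dark flat split slate of uneven outline, 54 (x) x 130 (y) x 18 (z) mm, about 50 mm wide across x at its middle, sides there nearly parallel. Origin: centre of its underside; y along its length, z up; its top is almost flat. About 0.24 kg. Either end may go to either post
- split_piece: the short slate that split off the long one: a dark flat piece of uneven outline, 46 (x) x 63 (y) x 12 (z) mm, about 45 mm wide across x at its middle. Origin: centre of its underside; y along its length, z up; its top is almost flat. About 0.1 kg. Either way round will do
- pressing_board: pressing board: pale wood, 76 (x) x 200 (y) x 12 (z) mm, with two through holes of 15.5 mm diameter at x = 0, y = -85 and +85 mm and, at its centre, an upright square steel stem 16 x 16 mm, sides along x and y, its top 89 mm above the underside. Origin: centre of the underside. 0.24 kg, balanced at the stem; hold it there. Either way round. On both slates its origin is 48 mm above the press's
- large_weight: the large ring weight: a plain dark grey steel ring lying flat, 66 mm outer diameter, 26 mm high, with a through hole of 30 mm. Origin: centre of its underside; z up. About 0.55 kg
- small_weight: the small ring weight: a plain dark grey steel ring lying flat, 50 mm outer diameter, 22 mm high, with a through hole of 30 mm. Origin: centre of its underside; z up. About 0.22 kg
- lens: bystander, to be left alone: black round hand lens lying flat, 45 x 56 x 12 mm; origin at the centre of its underside
- brush: bystander, to be left alone: flat dusting brush with a wooden handle, 53 x 213 x 18 mm, lying; origin under its middle, y along its length
- ammonite: bystander, to be left alone: small grey ammonite lying flat, 44 x 48 x 10 mm; origin at the centre of its underside

How it is judged:
On the way, in this order (a step that is already met when the one before it is completed fails the run):
1. the long slate lies released on the press bed, centred between the posts (x of long_slate in the frame of press between -0.013 and 0.013 m and y of long_slate in the frame of press between -0.013 and 0.013 m and z of long_slate in the frame of press between 0.014 and 0.022 m and angle between the y axis of long_slate and the y axis of press, either way round below 0.15 rad and angle between long_slate's own z axis and vertical below 0.08 rad and contact force between the fingers and long_slate below 0.1 N), for 0.2 s.
2. the short slate lies released on the middle of the long one (x of long_slate in the frame of press between -0.013 and 0.013 m and y of long_slate in the frame of press between -0.013 and 0.013 m and z of long_slate in the frame of press between 0.014 and 0.022 m and angle between the y axis of long_slate and the y axis of press, either way round below 0.15 rad and angle between long_slate's own z axis and vertical below 0.08 rad and x of split_piece in the frame of long_slate between -0.013 and 0.013 m and y of split_piece in the frame of long_slate between -0.013 and 0.013 m and z of split_piece in the frame of long_slate between 0.014 and 0.022 m and angle between the y axis of split_piece and the y axis of long_slate, either way round below 0.3 rad and angle between split_piece's own z axis and vertical below 0.1 rad and contact force between the fingers and split_piece below 0.1 N), for 0.2 s.
3. the pressing board, on both posts, rests released on the short slate (x of long_slate in the frame of press between -0.013 and 0.013 m and y of long_slate in the frame of press between -0.013 and 0.013 m and z of long_slate in the frame of press between 0.014 and 0.022 m and angle between the y axis of long_slate and the y axis of press, either way round below 0.15 rad and angle between each of long_slate, pressing_board's own z axis and vertical below 0.08 rad and x of split_piece in the frame of long_slate between -0.013 and 0.013 m and y of split_piece in the frame of long_slate between -0.013 and 0.013 m and z of split_piece in the frame of long_slate between 0.014 and 0.022 m and angle between the y axis of split_piece and the y axis of long_slate, either way round below 0.3 rad and angle between split_piece's own z axis and vertical below 0.1 rad and horizontal distance between pressing_board and press below 0.008 m and z of pressing_board in the frame of press between 0.042 and 0.054 m and angle between the y axis of pressing_board and the y axis of press, either way round below 0.08 rad and contact force between the fingers and pressing_board below 0.1 N), for 0.2 s.
4. the large weight, over the stem, rests released on the board (horizontal distance between pressing_board and press below 0.008 m and z of pressing_board in the frame of press between 0.042 and 0.054 m and angle between the y axis of pressing_board and the y axis of press, either way round below 0.08 rad and angle between pressing_board's own z axis and vertical below 0.08 rad and horizontal distance between large_weight and pressing_board below 0.012 m and z of large_weight in the frame of pressing_board between 0.008 and 0.016 m and angle between large_weight's own z axis and vertical below 0.12 rad and contact force between the fingers and large_weight below 0.1 N), for 0.2 s.
5. the small weight, over the stem, rests released on the large one (horizontal distance between each of large_weight, small_weight and pressing_board below 0.012 m and z of large_weight in the frame of pressing_board between 0.008 and 0.016 m and angle between each of large_weight, small_weight's own z axis and vertical below 0.12 rad and z of small_weight in the frame of pressing_board between 0.033 and 0.043 m and contact force between the fingers and small_weight below 0.1 N), for 0.2 s.
At the end, for the whole second after the job is handed in: Long slate flat on the bed, centred between the posts to 13 mm and 0.15 rad; short slate flat on its middle to 13 mm and 0.3 rad; board on both posts, level (0.08 rad) on the short slate; large ring on the board, small ring on the large one, both round the stem; all at rest (x of long_slate in the frame of press between -0.013 and 0.013 m and y of long_slate in the frame of press between -0.013 and 0.013 m and z of long_slate in the frame of press between 0.014 and 0.022 m and angle between the y axis of long_slate and the y axis of press, either way round below 0.15 rad and angle between each of long_slate, pressing_board's own z axis and vertical below 0.08 rad and x of split_piece in the frame of long_slate between -0.013 and 0.013 m and y of split_piece in the frame of long_slate between -0.013 and 0.013 m and z of split_piece in the frame of long_slate between 0.014 and 0.022 m and angle between the y axis of split_piece and the y axis of long_slate, either way round below 0.3 rad and angle between split_piece's own z axis and vertical below 0.1 rad and horizontal distance between pressing_board and press below 0.008 m and z of pressing_board in the frame of press between 0.042 and 0.054 m and angle between the y axis of pressing_board and the y axis of press, either way round below 0.08 rad and horizontal distance between each of large_weight, small_weight and pressing_board below 0.012 m and z of large_weight in the frame of pressing_board between 0.008 and 0.016 m and angle between each of large_weight, small_weight's own z axis and vertical below 0.12 rad and z of small_weight in the frame of pressing_board between 0.033 and 0.043 m and linear speed of each of long_slate, split_piece, pressing_board, large_weight, small_weight below 0.02 m/s and angular speed of each of long_slate, split_piece, pressing_board, large_weight, small_weight below 0.3 rad/s); the robot touches nothing.
It fails at once if a bystander (lens, brush, ammonite) is moved more than 15 mm (distance of any of lens, brush, ammonite from where it was at the start of the episode above 0.015 m).
It also fails if it takes over 120 s, if anything falls off the work surface, if the arm or the gripper's body presses on something with over 40 N, if the wrist force passes 120 N, or if a joint passes its speed limit or range.

## Working session

There is one attempt and no reset: what is moved stays moved. The work goes in short steps, Python scripts to look and compute and a tool call to move; the robot and the scene stay as the last step left them, time stands still between calls to the robot, and variables do not carry over. Pictures are saved under pics/ and viewed, at most 14 in all, crops included, and the job is handed in when it is done.

Besides the shell and the picture viewer there is one more tool, called after "Emit:" by a JSON object that holds its "api" and its "payload", one argument or row to a line. play_rows: Moves the arm, as the interface text tells. Its arguments: {"type":"object","properties":{"rows":{"type":"array"},"force":{"type":"number"}},"required":["rows"]}

```bash
mkdir -p pics; ls
python3 - <<'E'
from plant import robot
import cv2,numpy as np
s=robot.read_state();print({k:np.round(v,3).tolist() for k,v in s.items()})
for n in("scene","top"):
    c=robot.read_camera(n);cv2.imwrite(f"pics/{n}0.png",c["color"][:,:,::-1]);print(n,c["camera_matrix"].round(1).tolist(),c["view"].round(4).tolist(),c.keys())
E
```

```text
pics
{'clock': 0.0, 'q': [-1.259, 0.424, 1.631, 0.0, 1.089, -0.019], 'qvel': [0.003, -0.001, 0.002, -0.001, -0.0, 0.001], 'effort': [0.0, -54.463, -27.366, 0.064, 0.023, -0.0], 'ee_pos': [0.203, -0.591, 0.236], 'eef_rot': [-3.14, -0.0, 0.331], 'force': [-0.086, -0.208, 0.721], 'ft_torque': [-0.006, -0.008, -0.027], 'gripper_force': 0.0, 'width': 0.088}
scene [[519.9, 0.0, 320.4], [0.0, 519.9, 239.1], [0.0, 0.0, 1.0]] [[-0.7801, -0.6255, -0.0145, 0.3536], [0.4247, -0.5465, 0.7218, -0.3207], [-0.4594, 0.557, 0.6919, -0.8345], [0.0, 0.0, 0.0, 1.0]] dict_keys(['color', 'camera_matrix', 'view'])
top [[453.8, 0.0, 319.4], [0.0, 453.8, 233.8], [0.0, 0.0, 1.0]] [[0.0229, -0.9995, -0.02, -0.1053], [0.9839, 0.0189, 0.1779, -0.578], [-0.1774, -0.0238, 0.9838, -0.9062], [0.0, 0.0, 0.0, 1.0]] dict_keys(['color', 'camera_matrix', 'view'])
```

View pics/scene0.png

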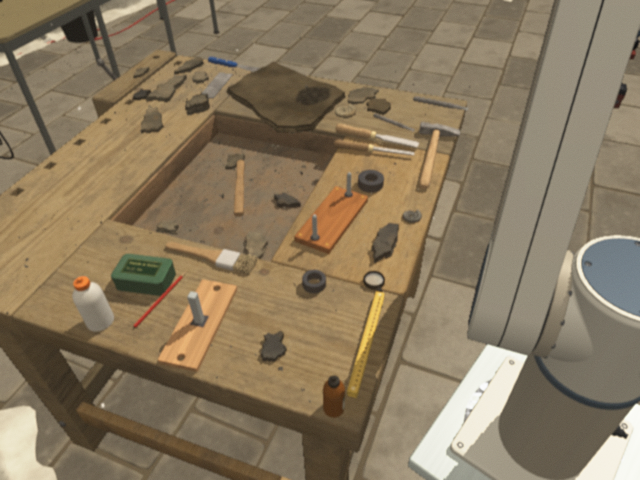

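View pics/top0.png

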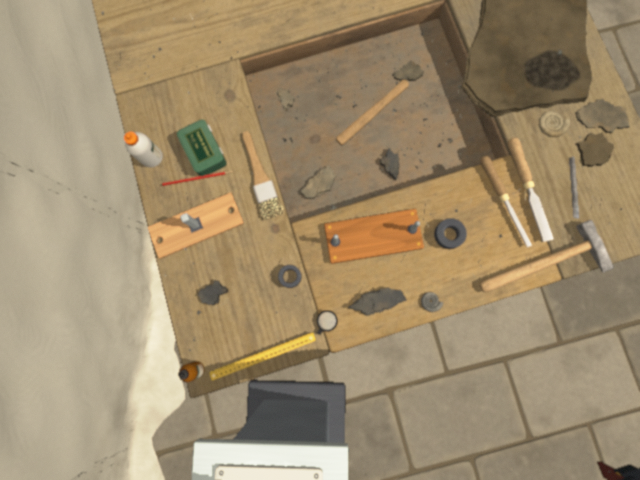

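Top view: the press is near (373,236), long slate (378,300), large ring (451,234), small ring (289,276), board (196,223), split piece (212,292), lens (327,321), ammonite (431,301) and brush (262,180). Next I'll zoom in and segment.

```bash
cat > h.py <<'E'
import numpy as np,cv2
from plant import robot
def cam(n):
    c=robot.read_camera(n);return c["color"],c["camera_matrix"],c["view"]
def proj(K,V,P):
    P=np.atleast_2d(P);p=P@V[:3,:3].T+V[:3,3];p=p*[1,-1,-1];p=p@K.T;return p[:,:2]/p[:,2:]
def ray(K,V,uv):
    d=np.linalg.inv(K)@[uv[0],uv[1],1];d=d*[1,-1,-1];R=V[:3,:3];return -R.T@V[:3,3],R.T@d/np.linalg.norm(d)
def onz(K,V,uv,z):
    o,d=ray(K,V,uv);return o+d*(z-o[2])/d[2]
def tri(rays):
    A=0;b=0
    for o,d in rays:
        M=np.eye(3)-np.outer(d,d);A=A+M;b=b+M@o
    x=np.linalg.solve(A,b);return x,[np.linalg.norm(np.cross(x-o,d)) for o,d in rays]
def blob(img,box,thr):
    x0,y0,x1,y1=box;g=cv2.cvtColor(img,cv2.COLOR_RGB2HSV)[y0:y1,x0:x1]
    m=((g[...,2]<thr)).astype(np.uint8)
    n,l,st,ce=cv2.connectedComponentsWithStats(m);i=1+np.argmax(st[1:,4]);mm=(l==i).astype(np.uint8)
    cs=max(cv2.findContours(mm,0,1)[0],key=cv2.contourArea);M=cv2.moments(cs)
    c=np.array([M['m10']/M['m00'],M['m01']/M['m00']])+[x0,y0]
    return c,cs.reshape(-1,2)+[x0,y0],st[i,4]
E
cat > seg.py <<'E'
from h import *
T=cam("top");S=cam("scene")
boxes={'long':((342,280,412,320),(366,218,404,264)),'split':((190,272,235,312),(254,326,292,366)),'large':((430,214,472,254),(353,165,388,196)),'small':((272,260,306,292),(298,266,330,296))}
out=[T[0].copy(),S[0].copy()]
from scipy.optimize import minimize
for k,bs in boxes.items():
    r=[];cc=[]
    for i,(C,b) in enumerate(zip((T,S),bs)):
        c,cs,a=blob(C[0],b,95);r.append(ray(C[1],C[2],c));cc.append((c.round(1).tolist(),int(a)))
        cv2.polylines(out[i],[cs.reshape(-1,1,2)],True,(255,0,255),1)
        if i==0:
            w=np.array([onz(C[1],C[2],p,0.012)[:2] for p in cs]);rect=cv2.minAreaRect((w*1000).astype(np.float32));print('  top rect mm',np.round(rect[0],1),np.round(rect[1],1),round(rect[2],1))
    x,e=tri(r);print(k,x.round(4),np.round(e,4),cc)
cv2.imwrite("pics/t1.png",cv2.resize(out[0][190:340,140:480],None,fx=2.35,fy=2.35,interpolation=2)[:,:,::-1])
cv2.imwrite("pics/s1.png",cv2.resize(out[1][160:370,150:440],None,fx=2.75,fy=2.75,interpolation=2)[:,:,::-1])
E
python3 seg.py
```

```text
top rect mm [ 437.3 -169.4] [19.8 22.1] 83.2
long [ 0.4312 -0.1732  0.021 ] [0.0069 0.0069] [([354.4, 303.5], 46), ([382.1, 252.3], 212)]
  top rect mm [454.8 136.4] [45.3 50.3] 49.9
split [0.4558 0.1385 0.0009] [0.0011 0.0011] [([212.6, 292.4], 353), ([272.2, 347.8], 552)]
  top rect mm [ 592.2 -375.1] [62.1 65.7] 1.1
large [ 0.5932 -0.3735  0.0128] [0.0003 0.0003] [([448.5, 233.5], 535), ([369.8, 181.5], 470)]
  top rect mm [492.  -27.5] [41.  45.6] 1.2
small [ 0.4922 -0.0261  0.0113] [0.0007 0.0007] [([288.0, 276.7], 190), ([313.2, 282.5], 445)]
```

View pics/t1.png

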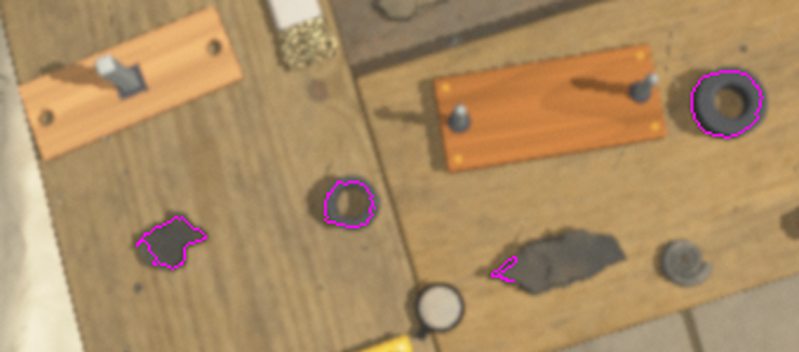

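View pics/s1.png

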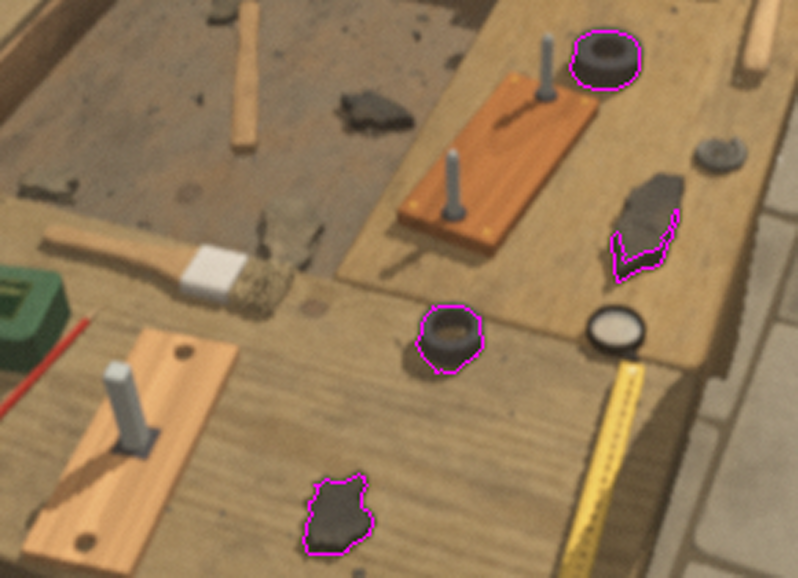

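The crops show the ring outlines clean, the slate thresholds poor (shadow), and the posts, board holes and stem visible. I'll fit poses from the picked points and re-segment the slates by greyness.

```bash
cat > fit.py <<'E'
from h import *
from scipy.optimize import least_squares
T=cam("top");S=cam("scene")
ct=lambda p:(140+(p[0]+.5)/2.35-.5,190+(p[1]+.5)/2.35-.5)
cs=lambda p:(150+(p[0]+.5)/2.75-.5,160+(p[1]+.5)/2.75-.5)
def fit(name,x0,obs):
    def res(p,full=False):
        r=[]
        for C,P,uv in obs:
            c,s=np.cos(p[3]),np.sin(p[3]);W=np.array([p[0]+c*P[0]-s*P[1],p[1]+s*P[0]+c*P[1],p[2]+P[2]])
            r+=list(proj(C[1],C[2],W)[0]-uv)
        return np.array(r)
    o=least_squares(res,x0,loss='soft_l1');print(name,o.x.round(4));print(res(o.x).reshape(-1,2).round(1).tolist())
fit('press',[.59,-.22,0,-.1],[(T,(0,.085,.083),ct((457,112))),(T,(0,-.085,.083),ct((651,78))),(T,(0,.085,.018),ct((459,128))),(T,(0,-.085,.018),ct((638,98))),
 (T,(.045,.103,.018),ct((436,80))),(T,(.045,-.103,.018),ct((648,45))),
 (S,(0,.085,.083),cs((452,153))),(S,(0,-.085,.083),cs((546,37))),(S,(0,.085,.018),cs((453,216))),(S,(0,-.085,.018),cs((546,97))),
 (S,(.045,.103,.018),cs((400,212))),(S,(-.045,-.103,.018),cs((597,107))),(S,(.045,-.103,.018),cs((513,75)))])
fit('board',[.6,.18,0,.2],[(T,(0,.085,.012),ct((46,117))),(T,(0,-.085,.012),ct((214,46))),(T,(0,0,.089),ct((107,66))),(T,(.038,.1,.012),ct((18,88))),(T,(.038,-.1,.012),ct((213,8))),
 (S,(0,.085,.012),cs((86,542))),(S,(0,-.085,.012),cs((185,352))),(S,(0,0,.089),cs((118,371))),(S,(.038,-.1,.012),cs((145,329))),(S,(-.038,-.1,.012),cs((238,346)))])
out=[T[0].copy(),S[0].copy()]
def seg(C,b,k,thr=34):
    x0,y0,x1,y1=b;im=cv2.resize(C[0][y0:y1,x0:x1],None,fx=4,fy=4,interpolation=2).astype(int)
    m=((im[...,0]-im[...,2]<thr)&(im.max(2)<130)).astype(np.uint8);m=cv2.morphologyEx(m,cv2.MORPH_OPEN,np.ones((5,5)))
    c=max(cv2.findContours(m,0,1)[0],key=cv2.contourArea)
    return (c.reshape(-1,2)+.5)/4-.5+[x0,y0]
for k,bs,h in(('long',((342,280,412,320),(366,218,404,264)),.018),('split',((190,272,235,312),(254,326,292,366)),.012),('large',((430,214,472,254),(353,165,388,196)),.026),('small',((272,260,306,292),(298,266,330,296)),.022)):
    r=[]
    for i,C in enumerate((T,S)):
        c=seg(C,bs[i],k);M=cv2.moments(c.astype(np.float32).reshape(-1,1,2));u=(M['m10']/M['m00'],M['m01']/M['m00']);r.append(ray(C[1],C[2],u))
        cv2.polylines(out[i],[np.round(c).astype(int).reshape(-1,1,2)],True,(255,0,255),1)
        w=np.array([onz(C[1],C[2],p,h*.7)[:2] for p in c]);q=cv2.minAreaRect((w*1000).astype(np.float32));print(k,'TS'[i],np.round(q[0],1),np.round(q[1],1),round(q[2],1))
        if i==0: np.save(f'{k}.npy',w)
    print(k,*[np.round(a,4) for a in tri(r)])
a=cv2.resize(out[0][260:330,185:415],None,fx=3.4,fy=3.4,interpolation=2);b=cv2.resize(out[1][215:370,250:410],None,fx=2,fy=2,interpolation=2)
o=np.zeros((a.shape[0]+b.shape[0],800,3),np.uint8);o[:a.shape[0],:a.shape[1]]=a;o[a.shape[0]:,:b.shape[1]]=b
cv2.imwrite("pics/m2.png",o[:,:,::-1])
E
python3 fit.py
```

```text
press [ 0.5836 -0.2088 -0.0008  0.1855]
[[0.6, -0.2], [0.3, 0.7], [-0.7, -1.9], [0.1, -1.8], [-2.4, -0.1], [-0.1, -0.5], [0.6, 1.1], [1.2, 0.6], [0.9, 0.2], [0.5, 0.4], [-1.4, 0.3], [2.0, -2.1], [-0.7, -0.9]]
board [ 6.027e-01  1.836e-01 -4.000e-04  4.336e-01]
[[0.0, 0.2], [-0.0, 0.1], [-0.9, -0.7], [-0.2, -0.2], [0.4, -1.4], [0.4, 0.5], [-0.1, 0.1], [0.2, -0.1], [0.1, -0.0], [0.8, 0.1]]
long T [ 444.3 -216.1] [ 45.8 120.4] 19.0
long S [ 443.3 -214.2] [ 47.  130.4] 21.6
long [ 0.4452 -0.2194  0.0077] [0.0004 0.0004]
split T [453.9 138.9] [48.6 55.9] 52.2
split S [453.8 139.3] [46.3 63.4] 43.5
split [0.4542 0.1397 0.0056] [0.0007 0.0007]
large T [ 593.  -374.7] [64.5 70.8] 23.7
large S [ 590.7 -370.8] [62.7 93. ] 32.3
large [ 0.5939 -0.3759  0.0131] [0.0004 0.0004]
small T [492.9 -28.8] [49.  51.3] 1.2
small S [491.8 -25.4] [47.9 66.1] 38.3
small [ 0.4933 -0.028   0.0123] [0.0004 0.0004]
```

View pics/m2.png

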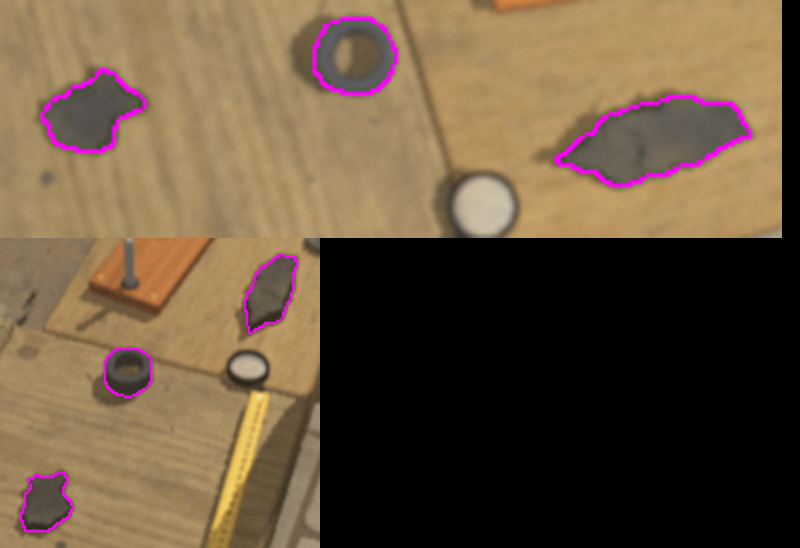

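The outlines are clean now. I'll scan bounding dimensions against yaw to get the slate axes.

Run:
```python
import numpy as np
from scipy.spatial.transform import Rotation
def midw(q,c):
    m=np.abs(q[:,1]-c[1])<6; x=q[m,0]-c[0]; return x[x>0].mean(),x[x<0].mean()
for k,a in(('long',range(-4,37,4)),('split',range(-90,90,10))):
    w=np.load(k+'.npy')*1000
    for d in a:
        R=Rotation.from_euler('z',-d,degrees=True).as_matrix()[:2,:2];q=w@R.T;lo,hi=q.min(0),q.max(0);c=(lo+hi)/2
        print(k,d,(hi-lo).round(1),'mid',np.round(midw(q,c),1),'centre',(R.T@c).round(1))
```

```text
long -4 [ 59.5 118.6] mid [ 24.4 -21.4] centre [ 443.4 -217.7]
long 0 [ 56.4 120.1] mid [ 23.7 -20.9] centre [ 443.4 -217.5]
long 4 [ 53.5 121.2] mid [ 23.3 -20.7] centre [ 443.4 -217.3]
long 8 [ 51.  121.8] mid [ 23.  -20.9] centre [ 443.6 -217. ]
long 12 [ 48.3 121.8] mid [ 22.7 -21.2] centre [ 443.8 -216.7]
long 16 [ 46.  121.2] mid [ 22.3 -21.9] centre [ 444.3 -216.3]
long 20 [ 46.2 120.1] mid [ 22.2 -22.3] centre [ 444.4 -216. ]
long 24 [ 48.9 118.4] mid [ 22.7 -22.3] centre [ 444.2 -215.8]
long 28 [ 51.5 116.2] mid [ 23.1 -22.3] centre [ 443.9 -215.7]
long 32 [ 56.2 114.2] mid [ 24.5 -21.5] centre [ 443.  -216.4]
long 36 [ 61.1 111.7] mid [ 26.  -20.6] centre [ 442.2 -217.3]
split -90 [64.4 51.2] mid [ 25.1 -30.2] centre [454.9 137.4]
split -80 [65.1 50.5] mid [ 27.3 -31.3] centre [454.3 137. ]
split -70 [64.4 48.5] mid [ 30.  -30.5] centre [453.9 136.5]
split -60 [61.9 45.8] mid [ 27.4 -30.2] centre [453.2 135.7]
split -50 [59.8 46.9] mid [ 26.  -28.7] centre [453.5 136.8]
split -40 [56.6 48.4] mid [ 26.4 -26.8] centre [453.9 138.5]
split -30 [55.6 53.2] mid [ 26.7 -25.8] centre [454.  138.1]
split -20 [54.3 58.8] mid [ 26.4 -25.4] centre [454.5 137.6]
split -10 [52.4 62.5] mid [ 23.7 -25.6] centre [455.  137.4]
split 0 [51.2 64.4] mid [ 21.8 -25.3] centre [454.9 137.4]
split 10 [50.5 65.1] mid [ 20.4 -24.5] centre [454.3 137. ]
split 20 [48.5 64.4] mid [ 19.4 -23.6] centre [453.9 136.5]
split 30 [45.8 61.9] mid [ 20.6 -20.6] centre [453.2 135.7]
split 40 [46.9 59.8] mid [ 20.5 -20.3] centre [453.5 136.8]
split 50 [48.4 56.6] mid [ 19.9 -20.5] centre [453.9 138.5]
split 60 [53.2 55.6] mid [ 22.  -18.5] centre [454.  138.1]
split 70 [58.8 54.3] mid [ 23.8 -18.1] centre [454.5 137.6]
split 80 [62.5 52.4] mid [ 25.9 -21.3] centre [455.  137.4]
```

The long slate's yaw is about 15° and the split piece's about 28°. First move: turn by 85.5° and go over the long slate.

Emit:
{"api": "play_rows", "payload": {
  "rows": [
    {"grip":0,"dp":[0,0,0],"delta_rot":[0,0,-8.55]},
    {"grip":0,"dp":[0,0,0],"delta_rot":[0,0,-8.55]},
    {"grip":0,"dp":[0,0,0],"delta_rot":[0,0,-8.55]},
    {"grip":0,"dp":[0,0,0],"delta_rot":[0,0,-8.55]},
    {"grip":0,"dp":[0,0,0],"delta_rot":[0,0,-8.55]},
    {"grip":0,"dp":[0,0,0],"delta_rot":[0,0,-8.55]},
    {"grip":0,"dp":[0,0,0],"delta_rot":[0,0,-8.55]},
    {"grip":0,"dp":[0,0,0],"delta_rot":[0,0,-8.55]},
    {"grip":0,"dp":[0,0,0],"delta_rot":[0,0,-8.55]},
    {"grip":0,"dp":[0,0,0],"delta_rot":[0,0,-8.55]}
  ],
  "force": 20
}}

```text
clock: 1.3
ee_pos: [0.203, -0.591, 0.2366]
eef_rot: [-3.142, -0.0, 1.829]
force: [0.4, -0.0, 0.8]
width: 0.0877
gripper_force: 0.0
```

Emit:
{"api": "play_rows", "payload": {
  "rows": [
    {"grip":0,"dp":[0.0303,0.0327,0],"delta_rot":[0,0,0]},
    {"grip":0,"dp":[0.0303,0.0327,0],"delta_rot":[0,0,0]},
    {"grip":0,"dp":[0.0303,0.0327,0],"delta_rot":[0,0,0]},
    {"grip":0,"dp":[0.0303,0.0327,0],"delta_rot":[0,0,0]},
    {"grip":0,"dp":[0.0303,0.0327,0],"delta_rot":[0,0,0]},
    {"grip":0,"dp":[0.0303,0.0327,0],"delta_rot":[0,0,0]},
    {"grip":0,"dp":[0.0303,0.0327,0],"delta_rot":[0,0,0]},
    {"grip":0,"dp":[0.0303,0.0327,0],"delta_rot":[0,0,0]},
    {"grip":0,"dp":[0.0303,0.0327,0],"delta_rot":[0,0,0]},
    {"grip":0,"dp":[0.0303,0.0327,0],"delta_rot":[0,0,0]}
  ]
}}

```text
clock: 2.3
ee_pos: [0.4448, -0.2144, 0.2369]
eef_rot: [3.141, 0.0, 1.823]
force: [-0.1, -0.7, 0.1]
width: 0.0881
gripper_force: 0.0
```

```bash
cat > plan.py <<'E'
# plan.py X Y Z PSIdeg : total tool-axis shift from the present pose (after the turn) and turn about tool z in deg
import sys,numpy as np
from scipy.spatial.transform import Rotation as R
from plant import robot
def show():
    s=robot.read_state();M=R.from_euler('xyz',s["eef_rot"])
    print('clk',round(s["clock"],2),'pos',np.round(s["ee_pos"],4),'psi',round(np.degrees(s["eef_rot"][2]),2),'tilt',round(np.degrees(np.arccos(-M.as_matrix()[2,2])),2),'F',np.round(s["force"],2),'M',np.round(s["ft_torque"],2),'w',round(s["width"],4),'gf',round(s["gripper_force"],1),'q6',round(s["q"][5],2));return s
def plan(s,X,Y,Z,psi):
    M=R.from_euler('xyz',[np.pi,0,np.radians(psi)]);d=M.inv().apply(np.array([X,Y,Z])-s["ee_pos"]);t=np.degrees(s["eef_rot"][2])-psi
    print('dp',d.round(4),'turn',round((t+180)%360-180,2))
if __name__=="__main__":
    s=show();a=list(map(float,sys.argv[1:]))
    if a:plan(s,*a)
E
python3 plan.py 0.444 -0.2165 0.017 105
```

```text
clk 2.3 pos [ 0.4448 -0.2144  0.2369] psi 104.45 tilt 0.03 F [-0.13 -0.7   0.14] M [-0.06 -0.11 -0.04] w 0.0881 gf 0.0 q6 -0.73
dp [-0.0018 -0.0013  0.2199] turn -0.55
```

Emit:
{"api": "play_rows", "payload": {
  "rows": [
    {"grip":0,"dp":[-0.002,-0.001,0.045],"delta_rot":[0,0,-0.5]},
    {"grip":0,"dp":[0,0,0.045],"delta_rot":[0,0,0]},
    {"grip":0,"dp":[0,0,0.045],"delta_rot":[0,0,0]},
    {"grip":0,"dp":[0,0,0.04],"delta_rot":[0,0,0]},
    {"grip":0,"dp":[0,0,0.03],"delta_rot":[0,0,0]},
    {"grip":0,"dp":[0,0,0.015],"delta_rot":[0,0,0]},
    {"grip":0,"dp":[0,0,0],"delta_rot":[0,0,0]},
    {"grip":0,"dp":[0,0,0],"delta_rot":[0,0,0]}
  ]
}}

```text
clock: 3.1
ee_pos: [0.4435, -0.2182, 0.0163]
eef_rot: [-3.141, -0.0, 1.832]
force: [-0.2, -0.2, -0.9]
width: 0.0877
gripper_force: 0.0
```

Emit:
{"api": "play_rows", "payload": {
  "rows": [
    {"grip":1,"dp":[0,0,0],"delta_rot":[0,0,0]},
    {"grip":1,"dp":[0,0,0],"delta_rot":[0,0,0]},
    {"grip":1,"dp":[0,0,0],"delta_rot":[0,0,0]},
    {"grip":1,"dp":[0,0,0],"delta_rot":[0,0,0]},
    {"grip":1,"dp":[0,0,0],"delta_rot":[0,0,0]},
    {"grip":1,"dp":[0,0,0],"delta_rot":[0,0,0]},
    {"grip":1,"dp":[0,0,0],"delta_rot":[0,0,0]},
    {"grip":1,"dp":[0,0,0],"delta_rot":[0,0,0]}
  ],
  "force": 20
}}

```text
clock: 3.9
ee_pos: [0.4439, -0.2183, 0.0168]
eef_rot: [3.141, 0.0, 1.832]
force: [0.5, 1.0, 1.1]
width: 0.0497
gripper_force: 20.0
```

```bash
python3 plan.py 0.5836 -0.2088 0.037 100.6
```

```text
clk 3.9 pos [ 0.4439 -0.2183  0.0168] psi 104.95 tilt 0.03 F [0.52 1.   1.09] M [ 0.17 -0.28  0.  ] w 0.0497 gf 20.0 q6 -0.74
dp [-0.0163  0.1391 -0.0202] turn 4.35
```

Emit:
{"api": "play_rows", "payload": {
  "rows": [
    {"grip":1,"dp":[0,0,-0.02],"delta_rot":[0,0,0]},
    {"grip":1,"dp":[0,0,-0.04],"delta_rot":[0,0,2.2]},
    {"grip":1,"dp":[0,0,-0.04],"delta_rot":[0,0,2.15]},
    {"grip":1,"dp":[0,0,-0.025],"delta_rot":[0,0,0]},
    {"grip":1,"dp":[-0.0045,0.035,0],"delta_rot":[0,0,0]},
    {"grip":1,"dp":[-0.0045,0.035,0],"delta_rot":[0,0,0]},
    {"grip":1,"dp":[-0.0045,0.035,0],"delta_rot":[0,0,0]},
    {"grip":1,"dp":[-0.0045,0.034,0],"delta_rot":[0,0,0]},
    {"grip":1,"dp":[0,0,0],"delta_rot":[0,0,0]},
    {"grip":1,"dp":[0,0,0],"delta_rot":[0,0,0]}
  ]
}}

```text
clock: 4.9
ee_pos: [0.5827, -0.2098, 0.1405]
eef_rot: [-3.139, -0.001, 1.757]
force: [-0.4, -1.1, -3.7]
width: 0.0497
gripper_force: 19.8
```

```bash
python3 plan.py 0.5836 -0.2088 0.037 100.6
python3 - <<'E'
from h import *
a=cam("top")[0][150:300,260:480];b=cam("scene")[0][130:270,260:420]
a=cv2.resize(a,None,fx=2.5,fy=2.5,interpolation=2);b=cv2.resize(b,(250,219))
o=np.zeros((600,550,3),np.uint8);o[:375]=a;o[375:594,:250]=b
cv2.imwrite("pics/p3.png",o[:,:,::-1])
E
```

```text
clk 4.9 pos [ 0.5827 -0.2098  0.1405] psi 100.65 tilt 0.15 F [-0.44 -1.13 -3.69] M [-0.07 -0.07  0.02] w 0.0497 gf 19.8 q6 -0.55
dp [0.0008 0.0011 0.1035] turn 0.05
```

View pics/p3.png

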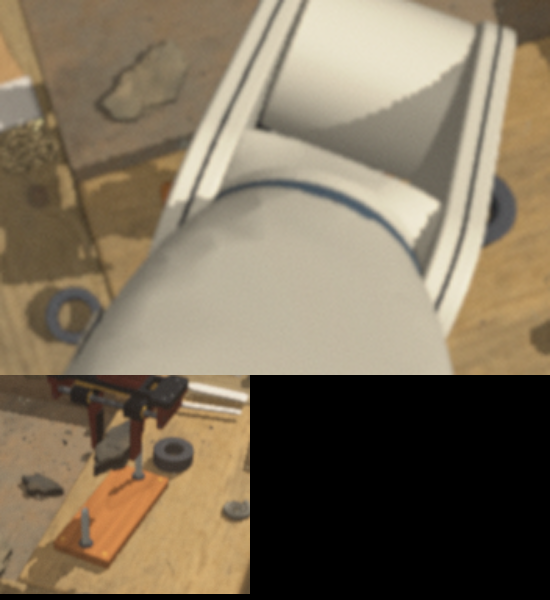

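The top view is blocked by the arm. The scene view shows the slate held level over the bed with the posts clear, so I lower.

Emit:
{"api": "play_rows", "payload": {
  "rows": [
    {"grip":1,"dp":[-0.001,0.001,0.03],"delta_rot":[0,0,0]},
    {"grip":1,"dp":[0,0,0.03],"delta_rot":[0,0,0]},
    {"grip":1,"dp":[0,0,0.025],"delta_rot":[0,0,0]},
    {"grip":1,"dp":[0,0,0.012],"delta_rot":[0,0,0]},
    {"grip":1,"dp":[0,0,0.004],"delta_rot":[0,0,0]},
    {"grip":1,"dp":[0,0,0.003],"delta_rot":[0,0,0]},
    {"grip":1,"dp":[0,0,0],"delta_rot":[0,0,0]}
  ]
}}

```text
clock: 5.7
ee_pos: [0.5851, -0.2114, 0.0385]
eef_rot: [3.141, 0.001, 1.756]
force: [-0.1, -0.2, -2.7]
width: 0.0496
gripper_force: 19.8
```

Emit:
{"api": "play_rows", "payload": {
  "rows": [
    {"grip":1,"dp":[0,0,0.002],"delta_rot":[0,0,0]},
    {"grip":1,"dp":[0,0,0.0015],"delta_rot":[0,0,0]},
    {"grip":1,"dp":[0,0,0],"delta_rot":[0,0,0]}
  ]
}}

```text
clock: 6.0
ee_pos: [0.5853, -0.2114, 0.035]
eef_rot: [3.14, 0.001, 1.756]
force: [0.7, -0.2, 1.0]
width: 0.0493
gripper_force: 20.0
```

Emit:
{"api": "play_rows", "payload": {
  "rows": [
    {"grip":0,"dp":[0,0,0],"delta_rot":[0,0,0]},
    {"grip":0,"dp":[0,0,0],"delta_rot":[0,0,0]},
    {"grip":0,"dp":[0,0,0],"delta_rot":[0,0,0]},
    {"grip":0,"dp":[0,0,0],"delta_rot":[0,0,0]},
    {"grip":0,"dp":[0,0,-0.02],"delta_rot":[0,0,0]},
    {"grip":0,"dp":[0,0,-0.04],"delta_rot":[0,0,0]},
    {"grip":0,"dp":[0,0,-0.04],"delta_rot":[0,0,0]},
    {"grip":0,"dp":[0,0,-0.04],"delta_rot":[0,0,0]},
    {"grip":0,"dp":[0,0,-0.02],"delta_rot":[0,0,0]},
    {"grip":0,"dp":[0,0,0],"delta_rot":[0,0,0]}
  ]
}}

```text
clock: 7.0
ee_pos: [0.5866, -0.2119, 0.1978]
eef_rot: [3.136, 0.003, 1.756]
force: [0.3, 0.6, 0.1]
width: 0.0878
gripper_force: 0.0
```

```bash
python3 plan.py 0.4535 0.137 0.017 118
```

```text
clk 7.0 pos [ 0.5866 -0.2119  0.1978] psi 100.6 tilt 0.38 F [0.32 0.55 0.15] M [-0.02 -0.07 -0.02] w 0.0878 gf 0.0 q6 -0.55
dp [0.3705 0.0463 0.1808] turn -17.4
```

Emit:
{"api": "play_rows", "payload": {
  "rows": [
    {"grip":0,"dp":[0,0,0],"delta_rot":[0,0,-8.5]},
    {"grip":0,"dp":[0,0,0],"delta_rot":[0,0,-8.5]},
    {"grip":0,"dp":[0.041,0.005,0],"delta_rot":[0,0,-0.4]},
    {"grip":0,"dp":[0.041,0.005,0],"delta_rot":[0,0,0]},
    {"grip":0,"dp":[0.041,0.005,0],"delta_rot":[0,0,0]},
    {"grip":0,"dp":[0.041,0.005,0],"delta_rot":[0,0,0]},
    {"grip":0,"dp":[0.041,0.005,0],"delta_rot":[0,0,0]},
    {"grip":0,"dp":[0.041,0.005,0],"delta_rot":[0,0,0]},
    {"grip":0,"dp":[0.041,0.005,0],"delta_rot":[0,0,0]},
    {"grip":0,"dp":[0.041,0.005,0],"delta_rot":[0,0,0]}
  ]
}}

```text
clock: 8.0
ee_pos: [0.4646, 0.0985, 0.1928]
eef_rot: [-3.14, -0.001, 2.059]
force: [0.4, 0.0, -0.0]
width: 0.0875
gripper_force: 0.0
```

Emit:
{"api": "play_rows", "payload": {
  "rows": [
    {"grip":0,"dp":[0.0425,0.006,0],"delta_rot":[0,0,0]},
    {"grip":0,"dp":[0,0,0.04],"delta_rot":[0,0,0]},
    {"grip":0,"dp":[0,0,0.04],"delta_rot":[0,0,0]},
    {"grip":0,"dp":[0,0,0],"delta_rot":[0,0,0]}
  ]
}}

```text
clock: 8.4
ee_pos: [0.4472, 0.1369, 0.1093]
eef_rot: [-3.131, -0.002, 2.061]
force: [-0.7, -0.6, 0.7]
width: 0.0877
gripper_force: 0.0
```

```bash
python3 plan.py 0.4535 0.137 0.017 118
python3 - <<'E'
from h import *
T=cam("top");S=cam("scene")
a=cv2.resize(T[0][195:280,305:440],None,fx=4,fy=4,interpolation=2);b=cv2.resize(S[0][160:260,285:360],None,fx=3,fy=3,interpolation=2)
o=np.zeros((max(a.shape[0],b.shape[0]),a.shape[1]+b.shape[1],3),np.uint8);o[:a.shape[0],:a.shape[1]]=a;o[:b.shape[0],a.shape[1]:]=b
cv2.imwrite("pics/p4.png",o[:,:,::-1])
E
```

```text
clk 8.4 pos [0.4472 0.1369 0.1093] psi 118.07 tilt 0.62 F [-0.73 -0.62  0.7 ] M [-0.05 -0.04  0.06] w 0.0877 gf 0.0 q6 -0.22
dp [-0.0029  0.0056  0.0923] turn 0.07
```

View pics/p4.png

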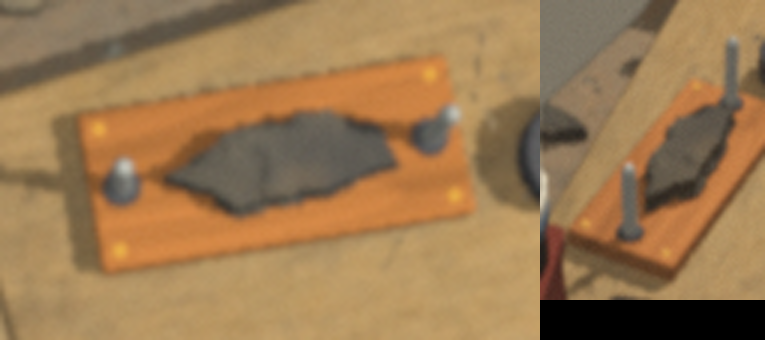

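The long slate lies centred: its span (165–397, centre ≈281,164 in the crop) against a post midpoint of (276,164), slope −8° against −9.5°. Now the split piece.

Emit:
{"api": "play_rows", "payload": {
  "rows": [
    {"grip":0,"dp":[-0.003,0.0055,0.03],"delta_rot":[0,0,0]},
    {"grip":0,"dp":[0,0,0.03],"delta_rot":[0,0,0]},
    {"grip":0,"dp":[0,0,0.022],"delta_rot":[0,0,0]},
    {"grip":0,"dp":[0,0,0.008],"delta_rot":[0,0,0]},
    {"grip":0,"dp":[0,0,0],"delta_rot":[0,0,0]}
  ]
}}

```text
clock: 9.0
ee_pos: [0.4584, 0.1374, 0.0246]
eef_rot: [3.142, 0.0, 2.059]
force: [-0.1, -0.4, -0.3]
width: 0.0873
gripper_force: 0.0
```

Emit:
{"api": "play_rows", "payload": {
  "rows": [
    {"grip":1,"dp":[0,0,0],"delta_rot":[0,0,0]},
    {"grip":1,"dp":[0,0,0],"delta_rot":[0,0,0]},
    {"grip":1,"dp":[0,0,0],"delta_rot":[0,0,0]},
    {"grip":1,"dp":[0,0,0],"delta_rot":[0,0,0]},
    {"grip":1,"dp":[0,0,0],"delta_rot":[0,0,0]},
    {"grip":1,"dp":[0,0,0],"delta_rot":[0,0,0]},
    {"grip":1,"dp":[0,0,0],"delta_rot":[0,0,0]}
  ],
  "force": 15
}}

```text
clock: 9.7
ee_pos: [0.4579, 0.1376, 0.0243]
eef_rot: [3.142, 0.0, 2.06]
force: [0.1, -0.2, 2.0]
width: 0.0429
gripper_force: 14.5
```

```bash
python3 plan.py 0.585 -0.21 0.053 100.6;  cat > fit2.py <<'E'
from h import *
from scipy.optimize import least_squares
def fit(name,x0,obs):
    def res(p):
        r=[]
        for C,P,uv in obs:
            c,s=np.cos(p[3]),np.sin(p[3]);W=np.array([p[0]+c*P[0]-s*P[1],p[1]+s*P[0]+c*P[1],p[2]+P[2]])
            r+=list(proj(C[1],C[2],W)[0]-uv)
        return np.array(r)
    o=least_squares(res,x0,loss='soft_l1');print(name,o.x.round(4));print(res(o.x).reshape(-1,2).round(1).tolist());return o.x
E
python3 - <<'E'
from fit2 import *
T=cam("top");S=cam("scene")
ct=lambda u,v:(305+(u+.5)/4-.5,195+(v+.5)/4-.5)
cs=lambda u,v:(285+(u-540+.5)/3-.5,160+(v+.5)/3-.5)
o=[(T,(0,.085,.083),ct(124,165)),(T,(0,-.085,.083),ct(453,115)),(T,(0,.085,.018),ct(121,186)),(T,(0,-.085,.018),ct(432,135)),
(T,(.045,.103,.018),ct(80,117)),(T,(.045,-.103,.018),ct(440,57)),(T,(-.045,-.103,.018),ct(472,208)),(T,(-.045,.103,.018),ct(104,266))]
q=[(S,(0,.085,.083),cs(628,168)),(S,(0,-.085,.083),cs(732,42)),(S,(0,.085,.018),cs(629,232)),(S,(0,-.085,.018),cs(732,102)),(S,(.045,.103,.018),cs(571,233)),(S,(.045,-.103,.018),cs(696,83)),(S,(-.045,.103,.018),cs(672,268))]
fit('both',[.585,-.21,0,.18],o+q);fit('top',[.585,-.21,0,.18],o);fit('scene',[.585,-.21,0,.18],q)
E
```

```text
clk 9.7 pos [0.4579 0.1376 0.0243] psi 118.01 tilt 0.0 F [ 0.06 -0.22  2.01] M [-0.05 -0.08 -0.02] w 0.0429 gf 14.5 q6 -0.22
dp [-0.365   0.061  -0.0287] turn 17.41
both [ 0.5861 -0.2107 -0.0023  0.1792]
[[0.0, 0.0], [-0.0, -0.5], [0.3, -0.1], [-0.5, 0.5], [-0.8, -1.5], [1.6, -1.2], [1.7, 1.1], [-0.3, 1.5], [0.1, 0.3], [0.6, -0.2], [0.5, 0.9], [-0.1, 1.5], [-1.7, -0.9], [-1.1, -1.5], [0.3, 0.6]]
top [ 0.5892 -0.2116 -0.0196  0.1804]
[[0.4, 0.0], [-1.2, -0.4], [0.7, -0.1], [-1.5, 0.5], [-0.3, -1.2], [0.5, -0.7], [0.5, 0.8], [0.2, 1.1]]
scene [ 0.5943 -0.2216 -0.0139  0.1739]
[[0.3, 0.1], [0.6, 0.4], [0.6, 0.4], [-0.1, 1.7], [-1.2, -1.5], [-0.9, -1.2], [0.1, -0.0]]
```

The grip is only at the top edge (TCP z 0.024). I'll reopen, go 7 mm lower and 3.5 mm back in x, and regrip.

Emit:
{"api": "play_rows", "payload": {
  "rows": [
    {"grip":0,"dp":[0,0,0],"delta_rot":[0,0,0]},
    {"grip":0,"dp":[0,0,0],"delta_rot":[0,0,0]},
    {"grip":0,"dp":[0,0,0],"delta_rot":[0,0,0]},
    {"grip":0,"dp":[0.001,-0.002,0.004],"delta_rot":[0,0,0]},
    {"grip":0,"dp":[0,0,0.0035],"delta_rot":[0,0,0]},
    {"grip":0,"dp":[0,0,0],"delta_rot":[0,0,0]},
    {"grip":0,"dp":[0,0,0],"delta_rot":[0,0,0]}
  ]
}}

```text
clock: 10.5
ee_pos: [0.4555, 0.1375, 0.0164]
eef_rot: [-3.141, -0.0, 2.06]
force: [-0.8, 0.1, -0.1]
width: 0.0876
gripper_force: 0.0
```

Emit:
{"api": "play_rows", "payload": {
  "rows": [
    {"grip":1,"dp":[0,0,0],"delta_rot":[0,0,0]},
    {"grip":1,"dp":[0,0,0],"delta_rot":[0,0,0]},
    {"grip":1,"dp":[0,0,0],"delta_rot":[0,0,0]},
    {"grip":1,"dp":[0,0,0],"delta_rot":[0,0,0]},
    {"grip":1,"dp":[0,0,0],"delta_rot":[0,0,0]},
    {"grip":1,"dp":[0,0,0],"delta_rot":[0,0,0]},
    {"grip":1,"dp":[0,0,0],"delta_rot":[0,0,0]}
  ],
  "force": 15
}}

```text
clock: 11.2
ee_pos: [0.4557, 0.1376, 0.0167]
eef_rot: [3.141, 0.0, 2.06]
force: [-0.2, 0.3, 0.1]
width: 0.0462
gripper_force: 14.8
```

```bash
python3 plan.py 0.586 -0.211 0.053 100.6;python3 - <<'E'
from h import *
S=cam("scene");cv2.imwrite("pics/p5.png",cv2.resize(S[0][270:400,200:340],None,fx=3,fy=3,interpolation=2)[:,:,::-1])
E
```

```text
clk 11.2 pos [0.4557 0.1376 0.0167] psi 118.01 tilt 0.01 F [-0.2   0.28  0.09] M [-0.03 -0.15 -0.01] w 0.0462 gf 14.8 q6 -0.22
dp [-0.3666  0.0639 -0.0363] turn 17.41
```

View pics/p5.png

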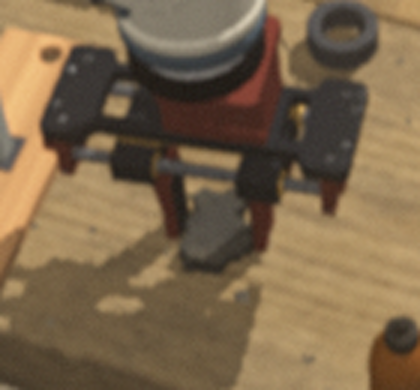

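Emit:
{"api": "play_rows", "payload": {
  "rows": [
    {"grip":1,"dp":[0,0,-0.02],"delta_rot":[0,0,0]},
    {"grip":1,"dp":[0,0,-0.04],"delta_rot":[0,0,6]},
    {"grip":1,"dp":[0,0,-0.04],"delta_rot":[0,0,6]},
    {"grip":1,"dp":[0,0,-0.03],"delta_rot":[0,0,5.4]},
    {"grip":1,"dp":[0,0,0],"delta_rot":[0,0,0]},
    {"grip":1,"dp":[-0.04,0.007,0],"delta_rot":[0,0,0]},
    {"grip":1,"dp":[-0.04,0.007,0],"delta_rot":[0,0,0]},
    {"grip":1,"dp":[-0.04,0.007,0],"delta_rot":[0,0,0]},
    {"grip":1,"dp":[-0.04,0.007,0],"delta_rot":[0,0,0]},
    {"grip":1,"dp":[-0.04,0.007,0],"delta_rot":[0,0,0]}
  ]
}}

```text
clock: 12.25
ee_pos: [0.5263, -0.0541, 0.1453]
eef_rot: [-3.14, -0.001, 1.757]
force: [0.7, -0.2, 0.2]
width: 0.0451
gripper_force: 14.8
```

Emit:
{"api": "play_rows", "payload": {
  "rows": [
    {"grip":1,"dp":[-0.04,0.007,0],"delta_rot":[0,0,0]},
    {"grip":1,"dp":[-0.04,0.007,0],"delta_rot":[0,0,0]},
    {"grip":1,"dp":[-0.04,0.007,0],"delta_rot":[0,0,0]},
    {"grip":1,"dp":[-0.03,0.004,0],"delta_rot":[0,0,0]},
    {"grip":1,"dp":[-0.0166,0.0035,0],"delta_rot":[0,0,0]},
    {"grip":1,"dp":[0,0,0],"delta_rot":[0,0,0]},
    {"grip":1,"dp":[0,0,0],"delta_rot":[0,0,0]},
    {"grip":1,"dp":[0,0,0],"delta_rot":[0,0,0]}
  ]
}}

```text
clock: 13.05
ee_pos: [0.5847, -0.2095, 0.1462]
eef_rot: [-3.14, -0.001, 1.757]
force: [0.5, 0.3, -0.6]
width: 0.0455
gripper_force: 14.8
```

```bash
python3 plan.py 0.5855 -0.21 0.053 100.6
```

```text
clk 13.05 pos [ 0.5847 -0.2095  0.1462] psi 100.69 tilt 0.09 F [ 0.52  0.26 -0.6 ] M [-0.02 -0.14 -0.01] w 0.0455 gf 14.8 q6 -0.55
dp [-0.0006  0.0007  0.0932] turn 0.09
```

Emit:
{"api": "play_rows", "payload": {
  "rows": [
    {"grip":1,"dp":[-0.0006,0.0007,0.03],"delta_rot":[0,0,0]},
    {"grip":1,"dp":[0,0,0.03],"delta_rot":[0,0,0]},
    {"grip":1,"dp":[0,0,0.02],"delta_rot":[0,0,0]},
    {"grip":1,"dp":[0,0,0.008],"delta_rot":[0,0,0]},
    {"grip":1,"dp":[0,0,0],"delta_rot":[0,0,0]},
    {"grip":1,"dp":[0,0,0.002],"delta_rot":[0,0,0]},
    {"grip":1,"dp":[0,0,0],"delta_rot":[0,0,0]},
    {"grip":1,"dp":[0,0,0],"delta_rot":[0,0,0]}
  ]
}}

```text
clock: 13.85
ee_pos: [0.5869, -0.2118, 0.0578]
eef_rot: [3.14, 0.001, 1.756]
force: [-0.0, -0.2, -1.1]
width: 0.0458
gripper_force: 14.8
```

Emit:
{"api": "play_rows", "payload": {
  "rows": [
    {"grip":1,"dp":[0.001,-0.001,0.003],"delta_rot":[0,0,0]},
    {"grip":1,"dp":[0,0,0.001],"delta_rot":[0,0,0]},
    {"grip":1,"dp":[0,0,0],"delta_rot":[0,0,0]}
  ]
}}

```text
clock: 14.15
ee_pos: [0.5851, -0.2108, 0.0531]
eef_rot: [-3.142, -0.0, 1.756]
force: [-2.0, -0.2, 2.9]
width: 0.0457
gripper_force: 14.9
```

Emit:
{"api": "play_rows", "payload": {
  "rows": [
    {"grip":1,"dp":[0,0,0.001],"delta_rot":[0,0,0]},
    {"grip":1,"dp":[0,0,0],"delta_rot":[0,0,0]}
  ]
}}

```text
clock: 14.35
ee_pos: [0.5851, -0.2107, 0.0528]
eef_rot: [-3.141, -0.0, 1.756]
force: [-4.0, 1.8, 11.7]
width: 0.0452
gripper_force: 15.0
```

Emit:
{"api": "play_rows", "payload": {
  "rows": [
    {"grip":0,"dp":[0,0,-0.001],"delta_rot":[0,0,0]},
    {"grip":0,"dp":[0,0,0],"delta_rot":[0,0,0]},
    {"grip":0,"dp":[0,0,0],"delta_rot":[0,0,0]},
    {"grip":0,"dp":[0,0,0],"delta_rot":[0,0,0]},
    {"grip":0,"dp":[0,0,-0.02],"delta_rot":[0,0,0]},
    {"grip":0,"dp":[0,0,-0.04],"delta_rot":[0,0,-4.7]},
    {"grip":0,"dp":[0,0,-0.04],"delta_rot":[0,0,-4.7]},
    {"grip":0,"dp":[0,0,-0.03],"delta_rot":[0,0,-4.8]},
    {"grip":0,"dp":[0,0,0],"delta_rot":[0,0,0]},
    {"grip":0,"dp":[0,0,0],"delta_rot":[0,0,0]}
  ]
}}

```text
clock: 15.35
ee_pos: [0.5852, -0.2108, 0.183]
eef_rot: [3.141, 0.001, 2.003]
force: [-0.3, 0.2, -0.5]
width: 0.0875
gripper_force: 0.0
```

```bash
python3 plan.py 0.6027 0.1836 0.085 114.8
```

```text
clk 15.35 pos [ 0.5852 -0.2108  0.183 ] psi 114.74 tilt 0.06 F [-0.27  0.18 -0.5 ] M [ 0.02 -0.08 -0.01] w 0.0875 gf 0.0 q6 -0.8
dp [0.3507 0.1813 0.098 ] turn -0.06
```

Emit:
{"api": "play_rows", "payload": {
  "rows": [
    {"grip":0,"dp":[0.039,0.02,0],"delta_rot":[0,0,0]},
    {"grip":0,"dp":[0.039,0.02,0],"delta_rot":[0,0,0]},
    {"grip":0,"dp":[0.039,0.02,0],"delta_rot":[0,0,0]},
    {"grip":0,"dp":[0.039,0.02,0],"delta_rot":[0,0,0]},
    {"grip":0,"dp":[0.039,0.02,0],"delta_rot":[0,0,0]},
    {"grip":0,"dp":[0.039,0.02,0],"delta_rot":[0,0,0]},
    {"grip":0,"dp":[0.039,0.02,0],"delta_rot":[0,0,0]},
    {"grip":0,"dp":[0.039,0.02,0],"delta_rot":[0,0,0]},
    {"grip":0,"dp":[0.039,0.021,0],"delta_rot":[0,0,0]},
    {"grip":0,"dp":[0,0,0],"delta_rot":[0,0,0]}
  ]
}}

```text
clock: 16.35
ee_pos: [0.6012, 0.1883, 0.1805]
eef_rot: [-3.14, -0.001, 2.007]
force: [-0.2, 0.2, 0.0]
width: 0.0877
gripper_force: 0.0
```

Emit:
{"api": "play_rows", "payload": {
  "rows": [
    {"grip":0,"dp":[0,0,0.03],"delta_rot":[0,0,0]},
    {"grip":0,"dp":[0,0,0],"delta_rot":[0,0,0]},
    {"grip":0,"dp":[0,0,0],"delta_rot":[0,0,0]},
    {"grip":0,"dp":[0,0,0],"delta_rot":[0,0,0]}
  ]
}}

```text
clock: 16.75
ee_pos: [0.6024, 0.183, 0.153]
eef_rot: [-3.141, 0.0, 2.002]
force: [0.8, 0.3, 0.3]
width: 0.0884
gripper_force: 0.0
```

```bash
python3 plan.py 0.6027 0.1836 0.065 114.8;python3 - <<'E'
from h import *
T=cam("top");S=cam("scene")
a=cv2.resize(T[0][195:280,305:440],None,fx=4,fy=4,interpolation=2);b=cv2.resize(S[0][160:260,285:360],None,fx=3,fy=3,interpolation=2)
o=np.zeros((max(a.shape[0],b.shape[0]),a.shape[1]+b.shape[1],3),np.uint8);o[:a.shape[0],:a.shape[1]]=a;o[:b.shape[0],a.shape[1]:]=b
cv2.imwrite("pics/p6.png",o[:,:,::-1])
E
```

```text
clk 16.75 pos [0.6024 0.183  0.153 ] psi 114.73 tilt 0.01 F [0.84 0.26 0.27] M [-0.04 -0.14  0.03] w 0.0884 gf 0.0 q6 -0.16
dp [0.0004 0.0005 0.088 ] turn -0.07
```

View pics/p6.png

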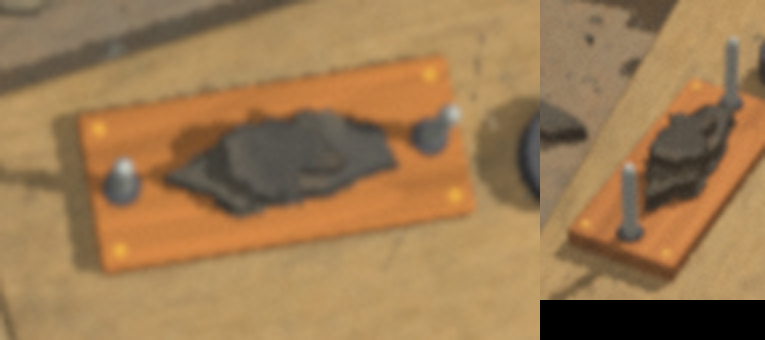

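The split piece sits on the middle of the long slate (spanning 228–345, centre ≈286,160 against 281,164). Next I grip the board's stem.

Emit:
{"api": "play_rows", "payload": {
  "rows": [
    {"grip":0,"dp":[0.0005,0.0005,0.03],"delta_rot":[0,0,0]},
    {"grip":0,"dp":[0,0,0.03],"delta_rot":[0,0,0]},
    {"grip":0,"dp":[0,0,0.02],"delta_rot":[0,0,0]},
    {"grip":0,"dp":[0,0,0.008],"delta_rot":[0,0,0]},
    {"grip":0,"dp":[0,0,0],"delta_rot":[0,0,0]},
    {"grip":0,"dp":[0,0,0],"delta_rot":[0,0,0]}
  ]
}}

```text
clock: 17.45
ee_pos: [0.6033, 0.1845, 0.0659]
eef_rot: [3.14, 0.0, 2.003]
force: [0.5, -0.2, -0.8]
width: 0.0876
gripper_force: 0.0
```

Emit:
{"api": "play_rows", "payload": {
  "rows": [
    {"grip":1,"dp":[0,0,0],"delta_rot":[0,0,0]},
    {"grip":1,"dp":[0,0,0],"delta_rot":[0,0,0]},
    {"grip":1,"dp":[0,0,0],"delta_rot":[0,0,0]},
    {"grip":1,"dp":[0,0,0],"delta_rot":[0,0,0]},
    {"grip":1,"dp":[0,0,0],"delta_rot":[0,0,0]},
    {"grip":1,"dp":[0,0,0],"delta_rot":[0,0,0]},
    {"grip":1,"dp":[0,0,0],"delta_rot":[0,0,0]},
    {"grip":1,"dp":[0,0,0],"delta_rot":[0,0,0]},
    {"grip":1,"dp":[0,0,0],"delta_rot":[0,0,0]}
  ],
  "force": 25
}}

```text
clock: 18.35
ee_pos: [0.6025, 0.1844, 0.0647]
eef_rot: [3.141, -0.0, 2.004]
force: [1.3, 1.1, 0.3]
width: 0.0193
gripper_force: 0.9
```

```bash
python3 plan.py 0.586 -0.2107 0.2 100.3
```

```text
clk 18.35 pos [0.6025 0.1844 0.0647] psi 114.8 tilt 0.01 F [1.31 1.15 0.34] M [ 0.1  -0.33 -0.01] w 0.0193 gf 0.9 q6 -0.15
dp [-0.3858 -0.0869 -0.1353] turn 14.5
```

Emit:
{"api": "play_rows", "payload": {
  "rows": [
    {"grip":1,"dp":[0,0,0],"delta_rot":[0,0,0]},
    {"grip":1,"dp":[0,0,0],"delta_rot":[0,0,0]},
    {"grip":1,"dp":[0,0,0],"delta_rot":[0,0,0]},
    {"grip":1,"dp":[0,0,0],"delta_rot":[0,0,0]}
  ]
}}

```text
clock: 18.75
ee_pos: [0.6025, 0.1845, 0.0647]
eef_rot: [3.141, 0.0, 2.004]
force: [1.3, 0.5, -0.5]
width: 0.0156
gripper_force: 25.0
```

Emit:
{"api": "play_rows", "payload": {
  "rows": [
    {"grip":1,"dp":[0,0,-0.02],"delta_rot":[0,0,0]},
    {"grip":1,"dp":[0,0,-0.03],"delta_rot":[0,0,0]},
    {"grip":1,"dp":[0,0,-0.03],"delta_rot":[0,0,4]},
    {"grip":1,"dp":[0,0,-0.03],"delta_rot":[0,0,5]},
    {"grip":1,"dp":[0,0,-0.025],"delta_rot":[0,0,5]},
    {"grip":1,"dp":[0,0,0],"delta_rot":[0,0,0.5]},
    {"grip":1,"dp":[0,0,0],"delta_rot":[0,0,0]},
    {"grip":1,"dp":[0,0,0],"delta_rot":[0,0,0]}
  ]
}}

```text
clock: 19.55
ee_pos: [0.6011, 0.184, 0.1976]
eef_rot: [-3.138, 0.0, 1.752]
force: [0.6, 0.6, -3.4]
width: 0.016
gripper_force: 25.0
```

```bash
python3 plan.py 0.586 -0.2107 0.2 100.3
```

```text
clk 19.55 pos [0.6011 0.184  0.1976] psi 100.4 tilt 0.2 F [ 0.63  0.59 -3.36] M [-0.02 -0.07 -0.02] w 0.016 gf 25.0 q6 0.1
dp [-0.3857 -0.0855 -0.0024] turn 0.1
```

Emit:
{"api": "play_rows", "payload": {
  "rows": [
    {"grip":1,"dp":[-0.02,-0.0045,0],"delta_rot":[0,0,0]},
    {"grip":1,"dp":[-0.04,-0.009,0],"delta_rot":[0,0,0]},
    {"grip":1,"dp":[-0.04,-0.009,0],"delta_rot":[0,0,0]},
    {"grip":1,"dp":[-0.04,-0.009,0],"delta_rot":[0,0,0]},
    {"grip":1,"dp":[-0.04,-0.009,0],"delta_rot":[0,0,0]},
    {"grip":1,"dp":[-0.04,-0.009,0],"delta_rot":[0,0,0]},
    {"grip":1,"dp":[-0.04,-0.009,0],"delta_rot":[0,0,0]},
    {"grip":1,"dp":[-0.04,-0.009,0],"delta_rot":[0,0,0]},
    {"grip":1,"dp":[-0.04,-0.009,0],"delta_rot":[0,0,0]},
    {"grip":1,"dp":[-0.03,-0.006,0],"delta_rot":[0,0,0]}
  ]
}}

```text
clock: 20.55
ee_pos: [0.586, -0.1964, 0.1975]
eef_rot: [-3.139, -0.001, 1.751]
force: [0.3, -0.1, -3.7]
width: 0.0163
gripper_force: 25.0
```

Emit:
{"api": "play_rows", "payload": {
  "rows": [
    {"grip":1,"dp":[-0.0155,-0.003,0],"delta_rot":[0,0,0]},
    {"grip":1,"dp":[0,0,0],"delta_rot":[0,0,0]},
    {"grip":1,"dp":[0,0,0.02],"delta_rot":[0,0,0]},
    {"grip":1,"dp":[0,0,0],"delta_rot":[0,0,0]},
    {"grip":1,"dp":[0,0,0],"delta_rot":[0,0,0]},
    {"grip":1,"dp":[0,0,0],"delta_rot":[0,0,0]}
  ]
}}

```text
clock: 21.15
ee_pos: [0.5877, -0.2093, 0.1801]
eef_rot: [3.141, 0.0, 1.752]
force: [0.2, 1.1, -2.7]
width: 0.0162
gripper_force: 25.0
```

```bash
python3 plan.py 0.586 -0.2107 0.155 100.3
cat > look.py <<'E'
import sys
from h import *
# look.py out: top|scene crops round the press
T=cam("top");S=cam("scene")
a=cv2.resize(T[0][190:290,300:440],None,fx=2.2,fy=2.2,interpolation=2);b=cv2.resize(S[0][130:260,270:370],None,fx=4.5,fy=4.5,interpolation=2)
o=np.zeros((max(a.shape[0],b.shape[0]),a.shape[1]+b.shape[1],3),np.uint8);o[:a.shape[0],450:450+a.shape[1]]=a;o[:b.shape[0],:450]=b
cv2.imwrite(f"pics/{sys.argv[1]}.png",o[:,:,::-1])
E
python3 look.py p7
```

```text
clk 21.15 pos [ 0.5877 -0.2093  0.1801] psi 100.38 tilt 0.02 F [ 0.2   1.06 -2.74] M [-0.06 -0.1   0.01] w 0.0162 gf 25.0 q6 -0.54
dp [-0.0011 -0.0019  0.0251] turn 0.08
```

View pics/p7.png

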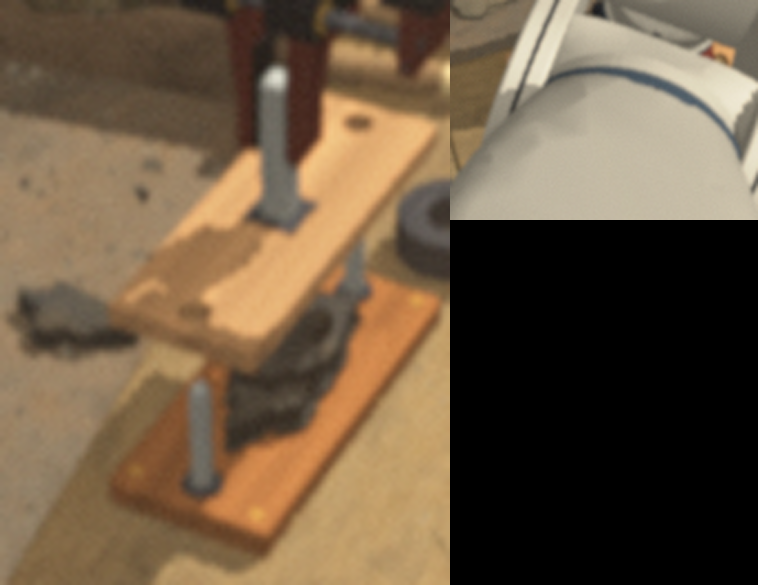

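The scene view shows both board holes at (195,312) and (359,122), the stem top at (275,75), the left post top at (201,385) and the right post base at (356,290). I'll compute the relative offset.

```bash
cat > rel.py <<'E'
from h import *
from scipy.optimize import least_squares
S=cam("scene")
cv=lambda u,v:(270+(u+.5)/4.5-.5,130+(v+.5)/4.5-.5)
cs=lambda u,v:(285+(u-540+.5)/3-.5,160+(v+.5)/3-.5)
def fitz(x0,z,obs):
    def res(p):
        c,s=np.cos(p[2]),np.sin(p[2])
        return np.concatenate([proj(S[1],S[2],[p[0]+c*P[0]-s*P[1],p[1]+s*P[0]+c*P[1],z+P[2]])[0]-uv for P,uv in obs])
    o=least_squares(res,x0,loss='soft_l1');return o.x,res(o.x).reshape(-1,2).round(1).tolist()
press=[((0,.085,.082),cs(628,168)),((0,-.085,.082),cs(732,42)),((0,.085,.018),cs(629,232)),((0,-.085,.018),cs(732,102)),((0,.085,.082),cv(201,385)),((0,.085,.018),cv(202,484)),((0,-.085,.018),cv(356,290))]
E
python3 - <<'E'
from rel import *
pp,r=fitz([.586,-.21,.18],0,press);print('press',pp.round(4),r)
b=[((0,.085,.012),cv(195,312)),((0,-.085,.012),cv(359,122)),((0,0,.089),cv(275,75)),((0,0,.012),cv(280,212)),((.038,.1,.012),cv(113,298)),((-.038,-.1,.012),cv(438,130)),((-.038,.1,.012),cv(248,360))]
for z in(.1135,.1155,.1175):
    q,r=fitz([.586,-.21,.18],z,b);print('board',z,q.round(4),r)
E
```

```text
press [ 0.5866 -0.2108  0.1794] [[-0.0, -0.3], [0.4, -0.7], [0.3, 0.1], [-0.2, 0.6], [-0.3, 0.2], [0.1, -0.1], [-0.3, 0.2]]
board 0.1135 [ 0.5894 -0.2124  0.17  ] [[-0.4, -0.4], [-0.1, 0.1], [1.1, 0.7], [-0.0, 0.0], [-1.5, 1.4], [0.2, -0.5], [0.4, -1.3]]
board 0.1155 [ 0.5878 -0.2102  0.171 ] [[-0.4, -0.3], [-0.1, 0.1], [1.1, 0.6], [-0.1, 0.0], [-1.6, 1.5], [0.2, -0.6], [0.4, -1.2]]
board 0.1175 [ 0.5862 -0.2081  0.1719] [[-0.4, -0.2], [-0.1, 0.0], [1.1, 0.6], [-0.1, 0.0], [-1.7, 1.5], [0.3, -0.6], [0.5, -1.1]]
```

```bash
python3 plan.py 0.5865 -0.2099 0.157 100.5
```

```text
clk 21.3 pos [ 0.5877 -0.2098  0.1804] psi 100.34 tilt 0.06 F [-0.83 -0.54 -2.21] M [-0.02 -0.14  0.01] w 0.0159 gf 25.0 q6 -0.54
dp [ 0.0001 -0.0012  0.0234] turn -0.16
```

Emit:
{"api": "play_rows", "payload": {
  "rows": [
    {"grip":1,"dp":[0,-0.001,0.012],"delta_rot":[0,0,-0.15]},
    {"grip":1,"dp":[0,0,0.011],"delta_rot":[0,0,0]},
    {"grip":1,"dp":[0,0,0],"delta_rot":[0,0,0]},
    {"grip":1,"dp":[0,0,0],"delta_rot":[0,0,0]},
    {"grip":1,"dp":[0,0,0],"delta_rot":[0,0,0]},
    {"grip":1,"dp":[0,0,0],"delta_rot":[0,0,0]}
  ]
}}

```text
clock: 21.9
ee_pos: [0.5866, -0.2105, 0.157]
eef_rot: [3.141, 0.0, 1.753]
force: [1.4, -0.1, -4.2]
width: 0.0159
gripper_force: 25.0
```

```bash
python3 plan.py 0.5865 -0.2099 0.157 100.5;python3 look.py p8
```

```text
clk 21.9 pos [ 0.5866 -0.2105  0.157 ] psi 100.45 tilt 0.04 F [ 1.35 -0.11 -4.17] M [-0.07 -0.08  0.  ] w 0.0159 gf 25.0 q6 -0.55
dp [ 0.0006  0.     -0.    ] turn -0.05
```

View pics/p8.png

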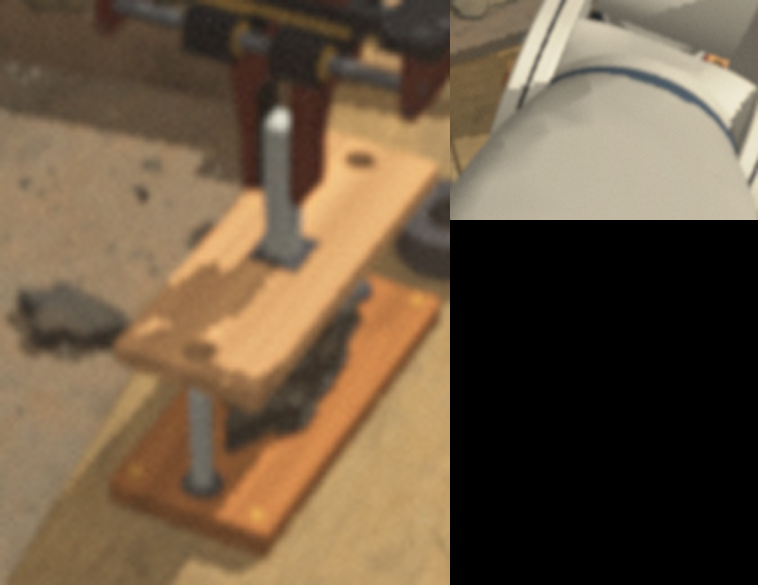

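Holes are now at (200,350) and (360,159), stem base (283,250), stem top (278,116). I'll refit.

Run:
```python
from rel import *
pp,r=fitz([.586,-.21,.18],0,press);print('press',pp.round(4))
b=[((0,.085,.012),cv(200,350)),((0,-.085,.012),cv(360,159)),((0,0,.089),cv(278,114)),((0,0,.012),cv(283,250)),((.038,.1,.012),cv(115,346)),((-.038,-.1,.012),cv(438,167)),((-.038,.1,.012),cv(250,400))]
q,r=fitz([.586,-.21,.18],.0923,b);print('board',q.round(4),r)
q,r=fitz([.586,-.21,.18],.0923,b[:2]);print('holes',q.round(4),r)
for y in(.085,-.085):
    c,s=np.cos(pp[2]),np.sin(pp[2]);u=proj(S[1],S[2],[pp[0]-s*y,pp[1]+c*y,.1043])[0];print('want hole at crop',((u+.5-[270,130])*4.5-.5).round(1))
```

```text
press [ 0.5866 -0.2108  0.1794]
board [ 0.5864 -0.2103  0.1766] [[-0.5, 0.1], [-0.3, 0.3], [0.9, 1.5], [-0.2, 0.2], [-0.8, -0.3], [0.1, -0.4], [0.9, -1.3]]
holes [ 0.5863 -0.2114  0.1803] [[0.0, -0.1], [-0.0, 0.1]]
want hole at crop [198.5 350. ]
want hole at crop [358.6 159.8]
```

The holes match the posts' axes to about 1 px of the crop. I'll lower gently past the post tops.

Emit:
{"api": "play_rows", "payload": {
  "rows": [
    {"grip":1,"dp":[0,0,0.004],"delta_rot":[0,0,0]},
    {"grip":1,"dp":[0,0,0.004],"delta_rot":[0,0,0]},
    {"grip":1,"dp":[0,0,0.004],"delta_rot":[0,0,0]},
    {"grip":1,"dp":[0,0,0.003],"delta_rot":[0,0,0]},
    {"grip":1,"dp":[0,0,0],"delta_rot":[0,0,0]},
    {"grip":1,"dp":[0,0,0],"delta_rot":[0,0,0]}
  ]
}}

```text
clock: 22.65
ee_pos: [0.5862, -0.2103, 0.1415]
eef_rot: [-3.141, -0.0, 1.753]
force: [-0.3, -0.2, -2.2]
width: 0.0158
gripper_force: 25.0
```

```bash
python3 plan.py 0.5865 -0.2105 0.115 100.5
```

```text
clk 22.65 pos [ 0.5862 -0.2103  0.1415] psi 100.45 tilt 0.01 F [-0.3  -0.23 -2.16] M [ 0.03 -0.12  0.03] w 0.0158 gf 25.0 q6 -0.55
dp [-0.0002  0.0002  0.0265] turn -0.05
```

Threaded: the underside is at 77 mm with no load. I continue down.

Emit:
{"api": "play_rows", "payload": {
  "rows": [
    {"grip":1,"dp":[0,0,0.006],"delta_rot":[0,0,0]},
    {"grip":1,"dp":[0,0,0.006],"delta_rot":[0,0,0]},
    {"grip":1,"dp":[0,0,0.006],"delta_rot":[0,0,0]},
    {"grip":1,"dp":[0,0,0.005],"delta_rot":[0,0,0]},
    {"grip":1,"dp":[0,0,0],"delta_rot":[0,0,0]},
    {"grip":1,"dp":[0,0,0],"delta_rot":[0,0,0]}
  ]
}}

```text
clock: 23.25
ee_pos: [0.5862, -0.2103, 0.1185]
eef_rot: [-3.141, -0.0, 1.753]
force: [-0.6, -0.5, -2.2]
width: 0.0157
gripper_force: 25.0
```

Emit:
{"api": "play_rows", "payload": {
  "rows": [
    {"grip":1,"dp":[0,0,0.002],"delta_rot":[0,0,0]},
    {"grip":1,"dp":[0,0,0.001],"delta_rot":[0,0,0]},
    {"grip":1,"dp":[0,0,0],"delta_rot":[0,0,0]},
    {"grip":1,"dp":[0,0,0],"delta_rot":[0,0,0]}
  ]
}}

```text
clock: 23.65
ee_pos: [0.5863, -0.2103, 0.1158]
eef_rot: [3.142, 0.0, 1.753]
force: [-0.6, -0.6, -3.5]
width: 0.0156
gripper_force: 25.0
```

Emit:
{"api": "play_rows", "payload": {
  "rows": [
    {"grip":1,"dp":[0,0,0.0015],"delta_rot":[0,0,0]},
    {"grip":1,"dp":[0,0,0.001],"delta_rot":[0,0,0]},
    {"grip":1,"dp":[0,0,0],"delta_rot":[0,0,0]},
    {"grip":1,"dp":[0,0,0],"delta_rot":[0,0,0]}
  ]
}}

```text
clock: 24.05
ee_pos: [0.5863, -0.2104, 0.1132]
eef_rot: [3.142, 0.0, 1.753]
force: [-0.1, -0.7, -1.6]
width: 0.0159
gripper_force: 25.0
```

Emit:
{"api": "play_rows", "payload": {
  "rows": [
    {"grip":1,"dp":[0,0,0.0005],"delta_rot":[0,0,0]},
    {"grip":1,"dp":[0,0,0],"delta_rot":[0,0,0]},
    {"grip":1,"dp":[0,0,0],"delta_rot":[0,0,0]}
  ]
}}

```text
clock: 24.35
ee_pos: [0.5864, -0.2104, 0.1131]
eef_rot: [3.141, 0.0, 1.753]
force: [-1.6, 1.4, 3.8]
width: 0.0158
gripper_force: 25.0
```

Emit:
{"api": "play_rows", "payload": {
  "rows": [
    {"grip":0,"dp":[0,0,0],"delta_rot":[0,0,0]},
    {"grip":0,"dp":[0,0,0],"delta_rot":[0,0,0]},
    {"grip":0,"dp":[0,0,0],"delta_rot":[0,0,0]},
    {"grip":0,"dp":[0,0,0],"delta_rot":[0,0,0]},
    {"grip":0,"dp":[0,0,0],"delta_rot":[0,0,0]},
    {"grip":0,"dp":[0,0,0],"delta_rot":[0,0,0]},
    {"grip":0,"dp":[0,0,-0.02],"delta_rot":[0,0,0]},
    {"grip":0,"dp":[0,0,-0.04],"delta_rot":[0,0,0]},
    {"grip":0,"dp":[0,0,-0.04],"delta_rot":[0,0,0]},
    {"grip":0,"dp":[0,0,0],"delta_rot":[0,0,0]}
  ]
}}

```text
clock: 25.35
ee_pos: [0.5894, -0.2115, 0.2185]
eef_rot: [3.133, 0.005, 1.753]
force: [-0.6, 0.3, -0.1]
width: 0.0875
gripper_force: 0.0
```

```bash
python3 plan.py 0.5936 -0.375 0.017 100.4
```

```text
clk 25.35 pos [ 0.5894 -0.2115  0.2185] psi 100.45 tilt 0.57 F [-0.61  0.29 -0.11] M [-0.03 -0.1  -0.02] w 0.0875 gf 0.0 q6 -0.55
dp [-0.1616 -0.0254  0.2015] turn 0.05
```

Emit:
{"api": "play_rows", "payload": {
  "rows": [
    {"grip":0,"dp":[-0.04,-0.0056,0],"delta_rot":[0,0,0]},
    {"grip":0,"dp":[-0.04,-0.0056,0],"delta_rot":[0,0,0]},
    {"grip":0,"dp":[-0.04,-0.0056,0],"delta_rot":[0,0,0]},
    {"grip":0,"dp":[-0.03,-0.004,0],"delta_rot":[0,0,0]},
    {"grip":0,"dp":[-0.013,-0.0018,0],"delta_rot":[0,0,0]},
    {"grip":0,"dp":[0,0,0.03],"delta_rot":[0,0,0]},
    {"grip":0,"dp":[0,0,0.03],"delta_rot":[0,0,0]},
    {"grip":0,"dp":[0,0,0],"delta_rot":[0,0,0]},
    {"grip":0,"dp":[0,0,0],"delta_rot":[0,0,0]},
    {"grip":0,"dp":[0,0,0],"delta_rot":[0,0,0]}
  ]
}}

```text
clock: 26.35
ee_pos: [0.5946, -0.3747, 0.1543]
eef_rot: [3.14, 0.001, 1.754]
force: [0.1, -0.5, 0.6]
width: 0.0876
gripper_force: 0.0
```

```bash
python3 plan.py 0.5936 -0.375 0.017 100.4
python3 - <<'E'
from h import *
T=cam("top");S=cam("scene")
a=cv2.resize(T[0][190:290,300:480],None,fx=2.2,fy=2.2,interpolation=2);b=cv2.resize(S[0][130:260,270:400],(390,390),interpolation=2)
o=np.zeros((max(a.shape[0],b.shape[0]),a.shape[1]+b.shape[1],3),np.uint8);o[:a.shape[0],390:390+a.shape[1]]=a;o[:b.shape[0],:390]=b
cv2.imwrite("pics/p9.png",o[:,:,::-1])
E
```

```text
clk 26.35 pos [ 0.5946 -0.3747  0.1543] psi 100.49 tilt 0.12 F [ 0.09 -0.5   0.64] M [-0.03 -0.05  0.04] w 0.0876 gf 0.0 q6 -0.76
dp [-1.000e-04 -1.100e-03  1.373e-01] turn 0.09
```

View pics/p9.png

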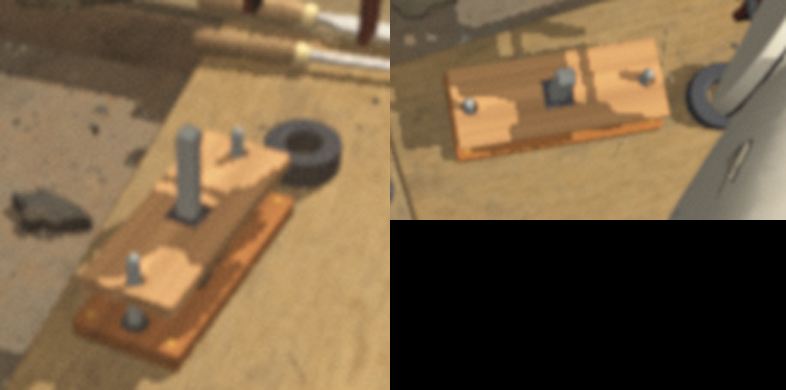

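The board lies level on both posts and the slates (posts through the holes at (134,268) and (237,140) in the crop). Now the large ring.

Emit:
{"api": "play_rows", "payload": {
  "rows": [
    {"grip":0,"dp":[0,-0.001,0.04],"delta_rot":[0,0,0]},
    {"grip":0,"dp":[0,0,0.04],"delta_rot":[0,0,0]},
    {"grip":0,"dp":[0,0,0.03],"delta_rot":[0,0,0]},
    {"grip":0,"dp":[0,0,0.02],"delta_rot":[0,0,0]},
    {"grip":0,"dp":[0,0,0.006],"delta_rot":[0,0,0]},
    {"grip":0,"dp":[0,0,0],"delta_rot":[0,0,0]},
    {"grip":0,"dp":[0,0,0],"delta_rot":[0,0,0]}
  ]
}}

```text
clock: 27.15
ee_pos: [0.5938, -0.3756, 0.0184]
eef_rot: [3.14, 0.002, 1.753]
force: [0.7, 0.0, 0.4]
width: 0.0881
gripper_force: 0.0
```

```bash
python3 plan.py 0.5936 -0.375 0.017 100.4
```

```text
clk 27.15 pos [ 0.5938 -0.3756  0.0184] psi 100.45 tilt 0.15 F [0.7  0.01 0.39] M [-0.06 -0.05 -0.02] w 0.0881 gf 0.0 q6 -0.76
dp [ 0.0006 -0.0001  0.0014] turn 0.05
```

Emit:
{"api": "play_rows", "payload": {
  "rows": [
    {"grip":1,"dp":[0,0,0],"delta_rot":[0,0,0]},
    {"grip":1,"dp":[0,0,0],"delta_rot":[0,0,0]},
    {"grip":1,"dp":[0,0,0],"delta_rot":[0,0,0]},
    {"grip":1,"dp":[0,0,0],"delta_rot":[0,0,0]},
    {"grip":1,"dp":[0,0,0],"delta_rot":[0,0,0]},
    {"grip":1,"dp":[0,0,0],"delta_rot":[0,0,0]},
    {"grip":1,"dp":[0,0,0],"delta_rot":[0,0,0]},
    {"grip":1,"dp":[0,0,0],"delta_rot":[0,0,0]}
  ],
  "force": 35
}}

```text
clock: 27.95
ee_pos: [0.5933, -0.3752, 0.0175]
eef_rot: [3.14, 0.001, 1.753]
force: [0.5, 0.7, 5.4]
width: 0.0628
gripper_force: 35.0
```

```bash
python3 plan.py 0.5863 -0.2104 0.08 100.4
```

```text
clk 27.95 pos [ 0.5933 -0.3752  0.0175] psi 100.45 tilt 0.08 F [0.54 0.74 5.36] M [ 0.11 -0.28  0.09] w 0.0628 gf 35.0 q6 -0.76
dp [ 0.1633  0.0229 -0.0625] turn 0.05
```

The opening of 62.8 mm is less than the 66 mm diameter, so I check the grasp from near.

Run:
```python
from h import *
T=cam("top");S=cam("scene")
a=cv2.resize(T[0][190:290,400:500],(400,400),interpolation=2);b=cv2.resize(S[0][120:220,330:430],(400,400),interpolation=2)
cv2.imwrite("pics/p10.png",np.hstack([b,a])[:,:,::-1])
for z in(0.0,.026):
    for n,C in(('S',S),('T',T)):
        for c in((.5936,-.375),):print(n,z,((proj(C[1],C[2],[*c,z])[0]-([330,120] if n=='S' else [400,190]))*4).round(0))
```

```text
S 0.0 [159. 261.]
T 0.0 [190. 177.]
S 0.026 [162. 228.]
T 0.026 [203. 168.]
```

View pics/p10.png

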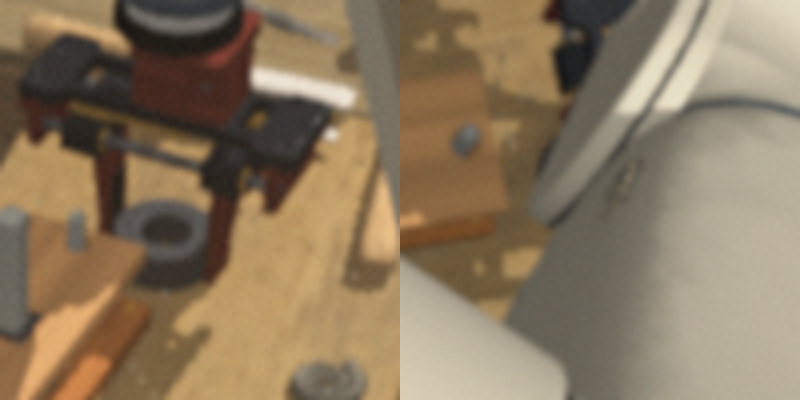

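Run:
```python
from h import *
S=cam("scene")
for u,v in((170,229),(170,232),(166,228)):print(onz(S[1],S[2],(330+(u+.5)/4-.5,120+(v+.5)/4-.5),.026).round(4))
# far inner rim / near inner rim of hole, outer extents
im=cv2.cvtColor(S[0],cv2.COLOR_RGB2GRAY)[165:195,358:386];print(im[::1, ::1])
```

```text
[ 0.5904 -0.3779  0.026 ]
[ 0.5886 -0.3753  0.026 ]
[ 0.5929 -0.3772  0.026 ]
[[ 39  33  46  92 141 150 149 144 147 147 141 140 143 148 150 151 151 147
  151 157 152 120  69  39  36  37  36  39]
 [ 38  33  49  94 137 150 145 142 147 143 139 141 145 148 150 151 145 144
  149 153 149 122  80  53  40  40  37  40]
 [ 38  37  54  96 138 147 145 146 144 143 141 143 147 148 153 151 145 142
  145 148 148 132 113  93  61  49  37  41]
 [ 34  35  53 100 137 149 147 143 141 140 143 141 141 142 146 145 144 141
  141 144 145 144 140 127  96  58  44  42]
 [ 36  34  55 101 136 145 142 134 132 132 126 128 127 127 129 131 130 136
  138 141 143 151 150 143 112  72  44  42]
 [ 38  37  56  99 128 132 119 114 110 109 106 105 104 104 107 109 109 115
  120 127 137 148 154 146 117  71  49  49]
 [ 37  38  57  87 108 109 102  93  93  91  87  90  90  89  86  90  93  97
  100 109 119 132 146 139 107  66  48  48]
 [ 37  41  55  81  95  90  85  86  85  89  84  83  82  81  83  82  86  84
   88  93  96 108 123 118  88  59  47  50]
 [ 43  52  68  84  86  84  88  90  90  83  78  74  73  68  70  75  73  80
   84  85  8
[... 1788 characters left out ...]
122 116 114  99  84  73  61  53  49  51  52  51  48  50  50  50  51  48
   50  50  52  52  54  53  52  70 112 143]
 [128 126 107  93  84  69  56  54  54  52  51  53  49  52  52  48  51  51
   55  54  61  71  74  70  69  97 135 154]
 [141 124 102  91  87  78  68  67  60  59  56  55  56  60  56  56  55  59
   61  68  76  88  93  92 103 129 152 157]
 [144 116  96  89  91  89  87  84  82  80  73  71  76  77  70  69  74  79
   82  88  92 101 105 110 131 146 157 158]
 [132 107 100  96  93  96  94  92  95  93  91  89  95  99  92  87  94  95
   97  98 102 105 112 129 151 160 160 157]
 [113  99  95  96  94  96  95  97  96  96  99  99 103 104 101  97  99  99
  103 100 110 121 134 146 157 160 157 158]]
```

The ring's hole centre works out at (0.593, −0.377), within 2 mm of the TCP, so the grasp is sound. I lift and carry it.

Emit:
{"api": "play_rows", "payload": {
  "rows": [
    {"grip":1,"dp":[0,0,-0.015],"delta_rot":[0,0,0]},
    {"grip":1,"dp":[0,0,-0.03],"delta_rot":[0,0,0]},
    {"grip":1,"dp":[0,0,-0.035],"delta_rot":[0,0,0]},
    {"grip":1,"dp":[0,0,-0.035],"delta_rot":[0,0,0]},
    {"grip":1,"dp":[0,0,-0.035],"delta_rot":[0,0,0]},
    {"grip":1,"dp":[0,0,-0.02],"delta_rot":[0,0,0]},
    {"grip":1,"dp":[0,0,0],"delta_rot":[0,0,0]},
    {"grip":1,"dp":[0,0,0],"delta_rot":[0,0,0]},
    {"grip":1,"dp":[0,0,0],"delta_rot":[0,0,0]}
  ]
}}

```text
clock: 29.0
ee_pos: [0.5913, -0.374, 0.1843]
eef_rot: [-3.139, -0.003, 1.753]
force: [-0.7, -0.2, -6.0]
width: 0.063
gripper_force: 35.0
```

```bash
python3 plan.py 0.5863 -0.2095 0.08 100.4
```

```text
clk 29.0 pos [ 0.5913 -0.374   0.1843] psi 100.45 tilt 0.24 F [-0.73 -0.17 -5.96] M [ 0.01 -0.09 -0.  ] w 0.063 gf 35.0 q6 -0.76
dp [0.1627 0.0248 0.1043] turn 0.05
```

Emit:
{"api": "play_rows", "payload": {
  "rows": [
    {"grip":1,"dp":[0.02,0.003,0],"delta_rot":[0,0,0]},
    {"grip":1,"dp":[0.03,0.005,0],"delta_rot":[0,0,0]},
    {"grip":1,"dp":[0.04,0.006,0],"delta_rot":[0,0,0]},
    {"grip":1,"dp":[0.04,0.006,0],"delta_rot":[0,0,0]},
    {"grip":1,"dp":[0.023,0.003,0],"delta_rot":[0,0,0]},
    {"grip":1,"dp":[0.01,0.001,0],"delta_rot":[0,0,0]},
    {"grip":1,"dp":[0,0,0],"delta_rot":[0,0,0]},
    {"grip":1,"dp":[0,0,0],"delta_rot":[0,0,0]},
    {"grip":1,"dp":[0,0,0],"delta_rot":[0,0,0]},
    {"grip":1,"dp":[0,0,0],"delta_rot":[0,0,0]}
  ]
}}

```text
clock: 30.0
ee_pos: [0.5867, -0.2114, 0.1865]
eef_rot: [3.142, 0.0, 1.752]
force: [-0.5, 0.2, -5.4]
width: 0.0631
gripper_force: 35.0
```

```bash
python3 plan.py 0.5863 -0.2095 0.08 100.4
python3 - <<'E'
from h import *
S=cam("scene");np.save('ring.npy',S[0])
P=proj(S[1],S[2],[.5863,-.2113,.184-.0175+.026])[0];print('hole expected',P.round(1))
x,y=P.round().astype(int);im=cv2.cvtColor(S[0],cv2.COLOR_RGB2GRAY)[y-14:y+15,x-14:x+15]
print(x,y);print('\n'.join(' '.join('%3d'%v for v in r) for r in im))
E
```

```text
clk 30.0 pos [ 0.5867 -0.2114  0.1865] psi 100.38 tilt 0.01 F [-0.52  0.23 -5.44] M [ 0.01 -0.1  -0.01] w 0.0631 gf 35.0 q6 -0.55
dp [ 0.0019 -0.      0.1065] turn -0.02
hole expected [332.7 151.8]
333 152
 32  34  49  65  72  70  72  69  71  71  72  73  74  77  77  79  83  83  89  90  89  88  81  76  79  83  71  51  36
 32  35  43  59  70  68  66  65  67  67  73  71  69  71  73  79  85  96 103 113 116 114 106 101 110 114  92  57  49
 30  29  43  59  68  65  65  67  67  69  72  69  71  70  74  84 101 113 125 132 136 134 128 127 134 138 105  64  49
 33  35  39  55  65  71  67  67  68  71  71  73  71  73  80  93 110 119 126 132 136 141 142 143 148 140 103  61  48
 34  34  39  54  66  69  70  69  74  77  77  80  77  79  82  90 103 107 110 118 123 129 129 134 139 127  92  55  47
 33  34  44  58  69  70  74  76  80  83  84  87  83  86  88  88  92  92  96 102 105 111 114 116 122 112  77  52  47
 32  37  44  64  74  78  82  81  88  86  90  89  87  88  87  88  86  87  89  90  92  95  95 102 105  96  66  50  50
 37  42  55  70  80  84  85  84  89  91  90  88  85  84  85  83  84  85  87  87  8
[... 1769 characters left out ...]
  51
 49  49  48  49  51  49  50  55  51  51  55  51  50  51  53  49  52  53  52  51  52  50  51  50  49  50  49  55  50
 51  49  48  52  54  53  48  51  51  49  52  50  52  48  50  55  52  52  52  53  52  50  52  51  49  50  48  52  51
 61  53  51  49  49  51  52  53  54  50  52  52  52  52  51  48  52  50  53  49  48  48  55  50  49  46  52  54  50
 71  61  54  53  49  49  51  54  54  52  49  53  50  53  50  51  54  51  53  51  53  52  52  50  48  45  49  53  54
 78  71  59  56  50  49  51  54  53  51  53  50  51  50  53  53  51  54  50  49  50  52  50  51  52  53  55  55  62
 86  77  73  65  58  55  52  50  50  51  48  49  49  53  51  52  49  50  51  49  52  52  54  67  75  84  85  79  93
```

```bash
python3 - <<'E'
from h import *
S=cam("scene");print(onz(S[1],S[2],(333.4,150.7),.195).round(4), proj(S[1],S[2],[.5867,-.2114,.195]).round(1))
E
python3 plan.py 0.5863 -0.21 0.16 100.4
```

```text
[ 0.5853 -0.2125  0.195 ] [[332.6 150.7]]
clk 30.1 pos [ 0.5866 -0.2111  0.1866] psi 100.39 tilt 0.0 F [ 0.9  -0.06 -4.78] M [-0.04 -0.1  -0.  ] w 0.0632 gf 35.0 q6 -0.55
dp [ 0.0011 -0.0001  0.0266] turn -0.01
```

Emit:
{"api": "play_rows", "payload": {
  "rows": [
    {"grip":1,"dp":[0.0018,0,0.015],"delta_rot":[0,0,0]},
    {"grip":1,"dp":[0,0,0.011],"delta_rot":[0,0,0]},
    {"grip":1,"dp":[0,0,0.006],"delta_rot":[0,0,0]},
    {"grip":1,"dp":[0,0,0.006],"delta_rot":[0,0,0]},
    {"grip":1,"dp":[0,0,0.006],"delta_rot":[0,0,0]},
    {"grip":1,"dp":[0,0,0],"delta_rot":[0,0,0]},
    {"grip":1,"dp":[0,0,0],"delta_rot":[0,0,0]}
  ]
}}

```text
clock: 30.8
ee_pos: [0.5865, -0.2085, 0.1427]
eef_rot: [3.142, 0.0, 1.753]
force: [0.4, 1.1, -6.0]
width: 0.0633
gripper_force: 35.0
```

Threaded over the stem; I continue down to the board.

Emit:
{"api": "play_rows", "payload": {
  "rows": [
    {"grip":1,"dp":[0,0,0.012],"delta_rot":[0,0,0]},
    {"grip":1,"dp":[0,0,0.015],"delta_rot":[0,0,0]},
    {"grip":1,"dp":[0,0,0.015],"delta_rot":[0,0,0]},
    {"grip":1,"dp":[0,0,0.01],"delta_rot":[0,0,0]},
    {"grip":1,"dp":[0,0,0.006],"delta_rot":[0,0,0]},
    {"grip":1,"dp":[0,0,0.003],"delta_rot":[0,0,0]},
    {"grip":1,"dp":[0,0,0],"delta_rot":[0,0,0]},
    {"grip":1,"dp":[0,0,0],"delta_rot":[0,0,0]}
  ]
}}

```text
clock: 31.6
ee_pos: [0.5867, -0.2086, 0.082]
eef_rot: [3.141, 0.0, 1.753]
force: [0.2, 0.9, -5.1]
width: 0.063
gripper_force: 35.0
```

Emit:
{"api": "play_rows", "payload": {
  "rows": [
    {"grip":1,"dp":[0,0,0.001],"delta_rot":[0,0,0]},
    {"grip":1,"dp":[0,0,0.001],"delta_rot":[0,0,0]},
    {"grip":1,"dp":[0,0,0],"delta_rot":[0,0,0]}
  ]
}}

```text
clock: 31.9
ee_pos: [0.5864, -0.2085, 0.0798]
eef_rot: [3.141, 0.0, 1.753]
force: [-0.2, 0.2, -6.2]
width: 0.0634
gripper_force: 35.0
```

Emit:
{"api": "play_rows", "payload": {
  "rows": [
    {"grip":1,"dp":[0,0,0.0015],"delta_rot":[0,0,0]},
    {"grip":1,"dp":[0,0,0],"delta_rot":[0,0,0]},
    {"grip":1,"dp":[0,0,0],"delta_rot":[0,0,0]}
  ]
}}

```text
clock: 32.2
ee_pos: [0.5864, -0.2085, 0.0782]
eef_rot: [3.142, 0.0, 1.753]
force: [0.1, 0.2, -5.2]
width: 0.0635
gripper_force: 35.0
```

Emit:
{"api": "play_rows", "payload": {
  "rows": [
    {"grip":1,"dp":[0,0,0.0007],"delta_rot":[0,0,0]},
    {"grip":1,"dp":[0,0,0],"delta_rot":[0,0,0]},
    {"grip":1,"dp":[0,0,0],"delta_rot":[0,0,0]}
  ]
}}

```text
clock: 32.5
ee_pos: [0.5864, -0.2085, 0.078]
eef_rot: [3.141, 0.0, 1.753]
force: [-2.7, -0.4, 3.2]
width: 0.0633
gripper_force: 35.0
```

Contact. I release, lift, and head for the small ring at about (0.493, −0.0275).

Emit:
{"api": "play_rows", "payload": {
  "rows": [
    {"grip":0,"dp":[0,0,0],"delta_rot":[0,0,0]},
    {"grip":0,"dp":[0,0,0],"delta_rot":[0,0,0]},
    {"grip":0,"dp":[0,0,0],"delta_rot":[0,0,0]},
    {"grip":0,"dp":[0,0,0],"delta_rot":[0,0,0]},
    {"grip":0,"dp":[0,0,-0.015],"delta_rot":[0,0,0]},
    {"grip":0,"dp":[0,0,-0.035],"delta_rot":[0,0,0]},
    {"grip":0,"dp":[0,0,-0.04],"delta_rot":[0,0,0]},
    {"grip":0,"dp":[0,0,-0.02],"delta_rot":[0,0,0]},
    {"grip":0,"dp":[0,0,0],"delta_rot":[0,0,0]},
    {"grip":0,"dp":[0,0,0],"delta_rot":[0,0,0]}
  ]
}}

```text
clock: 33.5
ee_pos: [0.5864, -0.2085, 0.1881]
eef_rot: [3.141, 0.001, 1.753]
force: [-1.0, 0.1, -0.8]
width: 0.0878
gripper_force: 0.0
```

```bash
python3 plan.py 0.493 -0.0275 0.017 100.4
```

```text
clk 33.5 pos [ 0.5864 -0.2085  0.1881] psi 100.45 tilt 0.06 F [-1.03  0.13 -0.8 ] M [ 0.01 -0.06  0.01] w 0.0878 gf 0.0 q6 -0.54
dp [ 0.1949 -0.0592  0.1711] turn 0.05
```

Emit:
{"api": "play_rows", "payload": {
  "rows": [
    {"grip":0,"dp":[0.038,-0.0116,0],"delta_rot":[0,0,0]},
    {"grip":0,"dp":[0.038,-0.0116,0],"delta_rot":[0,0,0]},
    {"grip":0,"dp":[0.038,-0.0116,0],"delta_rot":[0,0,0]},
    {"grip":0,"dp":[0.038,-0.0116,0],"delta_rot":[0,0,0]},
    {"grip":0,"dp":[0.03,-0.009,0],"delta_rot":[0,0,0]},
    {"grip":0,"dp":[0.013,-0.004,0],"delta_rot":[0,0,0]},
    {"grip":0,"dp":[0,0,0.04],"delta_rot":[0,0,0]},
    {"grip":0,"dp":[0,0,0.04],"delta_rot":[0,0,0]},
    {"grip":0,"dp":[0,0,0.03],"delta_rot":[0,0,0]},
    {"grip":0,"dp":[0,0,0],"delta_rot":[0,0,0]}
  ]
}}

```text
clock: 34.5
ee_pos: [0.4895, -0.0276, 0.0735]
eef_rot: [-3.133, -0.002, 1.753]
force: [-0.8, -0.2, 0.0]
width: 0.0881
gripper_force: 0.0
```

Emit:
{"api": "play_rows", "payload": {
  "rows": [
    {"grip":0,"dp":[0,0,0],"delta_rot":[0,0,0]},
    {"grip":0,"dp":[0,0,0],"delta_rot":[0,0,0]}
  ]
}}

```text
clock: 34.7
ee_pos: [0.4936, -0.0278, 0.0786]
eef_rot: [3.14, 0.0, 1.753]
force: [0.9, 0.3, -0.6]
width: 0.0879
gripper_force: 0.0
```

```bash
python3 plan.py 0.493 -0.0275 0.0165 100.4
python3 - <<'E'
from h import *
# placed large ring: hole visible in top view? dark-ring centroid in top
T=cam("top")
im=cv2.resize(T[0][190:290,300:440],None,fx=4,fy=4,interpolation=2).astype(int)
m=((abs(im[...,0]-im[...,2])<22)&(im.max(2)<115)).astype(np.uint8);m=cv2.morphologyEx(m,cv2.MORPH_OPEN,np.ones((9,9)))
c=max(cv2.findContours(m,0,1)[0],key=cv2.contourArea);(x,y),r=cv2.minEnclosingCircle(c);u=((x+.5)/4-.5+300,(y+.5)/4-.5+190)
print('large ring top px',np.round(u,1),r/4,onz(T[1],T[2],u,.086).round(4),'stem exp',proj(T[1],T[2],[.5864,-.2104,.086]).round(1))
E
```

```text
clk 34.7 pos [ 0.4936 -0.0278  0.0786] psi 100.44 tilt 0.1 F [ 0.94  0.34 -0.61] M [-0.06 -0.09  0.  ] w 0.0879 gf 0.0 q6 -0.26
dp [ 0.0004 -0.0005  0.0621] turn 0.04
large ring top px [375.7 229.9] 15.835136413574219 [ 0.5839 -0.208   0.086 ] stem exp [[376.9 228.7]]
```

The placed large ring lies within about 3 mm of the stem axis. Now I grip the small ring.

Emit:
{"api": "play_rows", "payload": {
  "rows": [
    {"grip":0,"dp":[0,0,0.03],"delta_rot":[0,0,0]},
    {"grip":0,"dp":[0,0,0.02],"delta_rot":[0,0,0]},
    {"grip":0,"dp":[0,0,0.011],"delta_rot":[0,0,0]},
    {"grip":0,"dp":[0,0,0],"delta_rot":[0,0,0]},
    {"grip":0,"dp":[0,0,0],"delta_rot":[0,0,0]}
  ]
}}

```text
clock: 35.25
ee_pos: [0.4932, -0.0276, 0.0173]
eef_rot: [3.141, 0.0, 1.753]
force: [-0.3, 0.2, 0.6]
width: 0.088
gripper_force: 0.0
```

Emit:
{"api": "play_rows", "payload": {
  "rows": [
    {"grip":1,"dp":[0,0,0],"delta_rot":[0,0,0]},
    {"grip":1,"dp":[0,0,0],"delta_rot":[0,0,0]},
    {"grip":1,"dp":[0,0,0],"delta_rot":[0,0,0]},
    {"grip":1,"dp":[0,0,0],"delta_rot":[0,0,0]},
    {"grip":1,"dp":[0,0,0],"delta_rot":[0,0,0]},
    {"grip":1,"dp":[0,0,0],"delta_rot":[0,0,0]},
    {"grip":1,"dp":[0,0,0],"delta_rot":[0,0,0]},
    {"grip":1,"dp":[0,0,0],"delta_rot":[0,0,0]},
    {"grip":1,"dp":[0,0,0],"delta_rot":[0,0,0]}
  ],
  "force": 25
}}

```text
clock: 36.15
ee_pos: [0.4928, -0.0275, 0.0166]
eef_rot: [3.141, 0.0, 1.753]
force: [-0.1, 0.5, 2.9]
width: 0.047
gripper_force: 25.0
```

```bash
python3 plan.py 0.5864 -0.2095 0.1 100.4
```

```text
clk 36.15 pos [ 0.4928 -0.0275  0.0166] psi 100.45 tilt 0.02 F [-0.09  0.45  2.91] M [ 0.02 -0.14 -0.01] w 0.047 gf 25.0 q6 -0.26
dp [-0.1959  0.0592 -0.0834] turn 0.05
```

Emit:
{"api": "play_rows", "payload": {
  "rows": [
    {"grip":1,"dp":[0,0,-0.015],"delta_rot":[0,0,0]},
    {"grip":1,"dp":[0,0,-0.035],"delta_rot":[0,0,0]},
    {"grip":1,"dp":[0,0,-0.04],"delta_rot":[0,0,0]},
    {"grip":1,"dp":[0,0,-0.04],"delta_rot":[0,0,0]},
    {"grip":1,"dp":[0,0,-0.035],"delta_rot":[0,0,0]},
    {"grip":1,"dp":[0,0,-0.01],"delta_rot":[0,0,0]},
    {"grip":1,"dp":[0,0,0],"delta_rot":[0,0,0]},
    {"grip":1,"dp":[-0.02,0.006,0],"delta_rot":[0,0,0]},
    {"grip":1,"dp":[-0.035,0.0105,0],"delta_rot":[0,0,0]},
    {"grip":1,"dp":[-0.04,0.012,0],"delta_rot":[0,0,0]}
  ]
}}

```text
clock: 37.15
ee_pos: [0.5365, -0.1157, 0.1887]
eef_rot: [-3.137, -0.002, 1.755]
force: [1.4, 0.2, -2.3]
width: 0.0469
gripper_force: 25.0
```

Emit:
{"api": "play_rows", "payload": {
  "rows": [
    {"grip":1,"dp":[-0.04,0.012,0],"delta_rot":[0,0,0]},
    {"grip":1,"dp":[-0.035,0.0105,0],"delta_rot":[0,0,0]},
    {"grip":1,"dp":[-0.02,0.006,0],"delta_rot":[0,0,0]},
    {"grip":1,"dp":[-0.0067,0.0023,0],"delta_rot":[0,0,0]},
    {"grip":1,"dp":[0,0,0],"delta_rot":[0,0,0]},
    {"grip":1,"dp":[0,0,0],"delta_rot":[0,0,0]},
    {"grip":1,"dp":[0,0,0],"delta_rot":[0,0,0]},
    {"grip":1,"dp":[0,0,0],"delta_rot":[0,0,0]}
  ]
}}

```text
clock: 37.95
ee_pos: [0.5863, -0.2091, 0.1915]
eef_rot: [-3.141, -0.0, 1.754]
force: [-0.9, 1.0, -1.8]
width: 0.0474
gripper_force: 25.0
```

```bash
python3 plan.py 0.5864 -0.2103 0.1 100.4
python3 - <<'E'
from h import *
from plant import robot
s=robot.read_state();z=s["ee_pos"][2]-.0166+.022
S=cam("scene");P=proj(S[1],S[2],[*s["ee_pos"][:2],z])[0];x,y=P.round().astype(int)
im=cv2.cvtColor(S[0],cv2.COLOR_RGB2GRAY)[y-11:y+12,x-12:x+13];print(P.round(1),x,y);print('\n'.join(' '.join('%3d'%v for v in r) for r in im))
E
```

```text
clk 37.95 pos [ 0.5863 -0.2091  0.1915] psi 100.52 tilt 0.02 F [-0.9   1.03 -1.82] M [-0.09 -0.1   0.02] w 0.0474 gf 25.0 q6 -0.55
dp [-0.0012 -0.0001  0.0915] turn 0.12
[332.1 150.5] 332 151
 36  33  33  38  47  59  66  68  69  71  70  71  70  76  82 100 115 126 132 139 123  80  51  49  47
 35  34  31  36  47  61  69  64  68  70  69  69  69  77  89 109 119 131 135 140 125  80  51  47  45
 37  35  33  31  44  62  67  71  73  70  73  71  73  78  89 104 110 118 122 126 115  72  45  47  52
 38  34  37  36  44  65  69  70  68  71  74  71  75  78  85  95 100 102 105 111  98  69  47  51  52
 37  35  33  37  46  65  73  75  79  79  80  81  81  83  87  90  95 100  95  94  87  63  48  48  49
 37  33  31  39  53  71  78  81  87  85  85  81  83  79  83  84  92 100  95  88  80  59  47  48  49
 39  32  40  52  67  81  89  89  85  80  72  73  66  71  71  72  78  85  84  85  77  55  48  48  51
 34  37  50  70  81  86  88  83  76  64  58  56  55  54  54  55  61  67  70  76  68  55  48  50  47
 37  46  65  82  87  88  80  70  59  50  51  50  49  48  49  48  48  51  59  62  63  53  49  49  48
 40  48 
[... 691 characters left out ...]

 45  45  48  49  51  56  65  69  74  78  77  81  82  84  83  83  74  67  59  53  49  50  48  51  52
 55  52  48  50  50  53  51  56  58  60  66  66  69  68  70  66  62  54  52  49  50  51  49  49  52
 68  59  50  50  49  49  50  51  51  50  55  55  55  56  54  54  52  51  50  45  49  49  50  51  54
 76  66  53  49  45  49  51  52  49  47  53  51  51  50  52  48  50  49  53  48  47  47  51  51  53
 78  69  58  52  47  51  49  50  49  50  49  51  54  51  47  48  48  50  51  48  49  50  52  50  53
 80  76  67  58  52  50  49  50  49  48  51  49  51  49  48  50  52  50  51  52  49  50  51  47  56
 80  80  77  67  58  50  52  46  48  47  47  45  49  50  50  47  50  48  54  57  52  54  50  52  69
```

Emit:
{"api": "play_rows", "payload": {
  "rows": [
    {"grip":1,"dp":[0,0.0005,0.015],"delta_rot":[0,0,0]},
    {"grip":1,"dp":[0,0,0.013],"delta_rot":[0,0,0]},
    {"grip":1,"dp":[0,0,0.008],"delta_rot":[0,0,0]},
    {"grip":1,"dp":[0,0,0.006],"delta_rot":[0,0,0]},
    {"grip":1,"dp":[0,0,0.006],"delta_rot":[0,0,0]},
    {"grip":1,"dp":[0,0,0],"delta_rot":[0,0,0]},
    {"grip":1,"dp":[0,0,0],"delta_rot":[0,0,0]}
  ]
}}

```text
clock: 38.7
ee_pos: [0.5872, -0.2102, 0.1435]
eef_rot: [3.142, -0.0, 1.753]
force: [-0.0, 0.4, -1.6]
width: 0.047
gripper_force: 25.0
```

Threaded, no load. I go on down.

Emit:
{"api": "play_rows", "payload": {
  "rows": [
    {"grip":1,"dp":[0,0,0.012],"delta_rot":[0,0,0]},
    {"grip":1,"dp":[0,0,0.012],"delta_rot":[0,0,0]},
    {"grip":1,"dp":[0,0,0.008],"delta_rot":[0,0,0]},
    {"grip":1,"dp":[0,0,0.005],"delta_rot":[0,0,0]},
    {"grip":1,"dp":[0,0,0],"delta_rot":[0,0,0]},
    {"grip":1,"dp":[0,0,0],"delta_rot":[0,0,0]}
  ]
}}

```text
clock: 39.3
ee_pos: [0.5871, -0.2101, 0.1064]
eef_rot: [-3.142, -0.0, 1.753]
force: [-0.4, -1.0, -2.2]
width: 0.047
gripper_force: 25.0
```

Emit:
{"api": "play_rows", "payload": {
  "rows": [
    {"grip":1,"dp":[0,0,0.0015],"delta_rot":[0,0,0]},
    {"grip":1,"dp":[0,0,0],"delta_rot":[0,0,0]},
    {"grip":1,"dp":[0,0,0],"delta_rot":[0,0,0]}
  ]
}}

```text
clock: 39.6
ee_pos: [0.5872, -0.2101, 0.1052]
eef_rot: [3.141, 0.0, 1.753]
force: [-0.5, -0.6, -2.1]
width: 0.0468
gripper_force: 25.0
```

Emit:
{"api": "play_rows", "payload": {
  "rows": [
    {"grip":1,"dp":[0,0,0.0015],"delta_rot":[0,0,0]},
    {"grip":1,"dp":[0,0,0],"delta_rot":[0,0,0]},
    {"grip":1,"dp":[0,0,0],"delta_rot":[0,0,0]}
  ]
}}

```text
clock: 39.9
ee_pos: [0.587, -0.2101, 0.1035]
eef_rot: [-3.142, -0.0, 1.753]
force: [0.3, -0.2, -2.5]
width: 0.047
gripper_force: 25.0
```

Emit:
{"api": "play_rows", "payload": {
  "rows": [
    {"grip":1,"dp":[0,0,0.0006],"delta_rot":[0,0,0]},
    {"grip":1,"dp":[0,0,0],"delta_rot":[0,0,0]},
    {"grip":1,"dp":[0,0,0],"delta_rot":[0,0,0]}
  ]
}}

```text
clock: 40.2
ee_pos: [0.5871, -0.2101, 0.1031]
eef_rot: [3.142, 0.0, 1.753]
force: [-0.9, 0.4, 1.8]
width: 0.0468
gripper_force: 25.0
```

Emit:
{"api": "play_rows", "payload": {
  "rows": [
    {"grip":0,"dp":[0,0,0],"delta_rot":[0,0,0]},
    {"grip":0,"dp":[0,0,0],"delta_rot":[0,0,0]},
    {"grip":0,"dp":[0,0,0],"delta_rot":[0,0,0]},
    {"grip":0,"dp":[0,0,0],"delta_rot":[0,0,0]},
    {"grip":0,"dp":[0,0,0],"delta_rot":[0,0,0]},
    {"grip":0,"dp":[0,0,-0.015],"delta_rot":[0,0,0]},
    {"grip":0,"dp":[0,0,-0.035],"delta_rot":[0,0,0]},
    {"grip":0,"dp":[0,0,-0.04],"delta_rot":[0,0,0]},
    {"grip":0,"dp":[0,0,-0.03],"delta_rot":[0,0,0]},
    {"grip":0,"dp":[0,0,0],"delta_rot":[0,0,0]}
  ]
}}

```text
clock: 41.2
ee_pos: [0.5898, -0.2111, 0.229]
eef_rot: [3.133, 0.005, 1.753]
force: [0.3, -0.3, 0.2]
width: 0.0882
gripper_force: 0.0
```

Emit:
{"api": "play_rows", "payload": {
  "rows": [
    {"grip":0,"dp":[0.04,0,0],"delta_rot":[0,0,0]},
    {"grip":0,"dp":[0.04,0,0],"delta_rot":[0,0,0]},
    {"grip":0,"dp":[0.04,0,0],"delta_rot":[0,0,0]},
    {"grip":0,"dp":[0.04,0,0],"delta_rot":[0,0,0]},
    {"grip":0,"dp":[0.04,0,0],"delta_rot":[0,0,0]},
    {"grip":0,"dp":[0.04,0,0],"delta_rot":[0,0,0]},
    {"grip":0,"dp":[0.03,0,0],"delta_rot":[0,0,0]},
    {"grip":0,"dp":[0,0,0],"delta_rot":[0,0,0]},
    {"grip":0,"dp":[0,0,0],"delta_rot":[0,0,0]}
  ]
}}

```text
clock: 42.1
ee_pos: [0.5378, 0.0557, 0.2228]
eef_rot: [-3.141, 0.0, 1.755]
force: [-0.6, 1.1, -0.6]
width: 0.0876
gripper_force: 0.0
```

```bash
python3 plan.py; python3 look.py p11
```

```text
clk 42.1 pos [0.5378 0.0557 0.2228] psi 100.56 tilt 0.02 F [-0.56  1.09 -0.63] M [-0.04 -0.11 -0.01] w 0.0876 gf 0.0 q6 -0.1
```

View pics/p11.png

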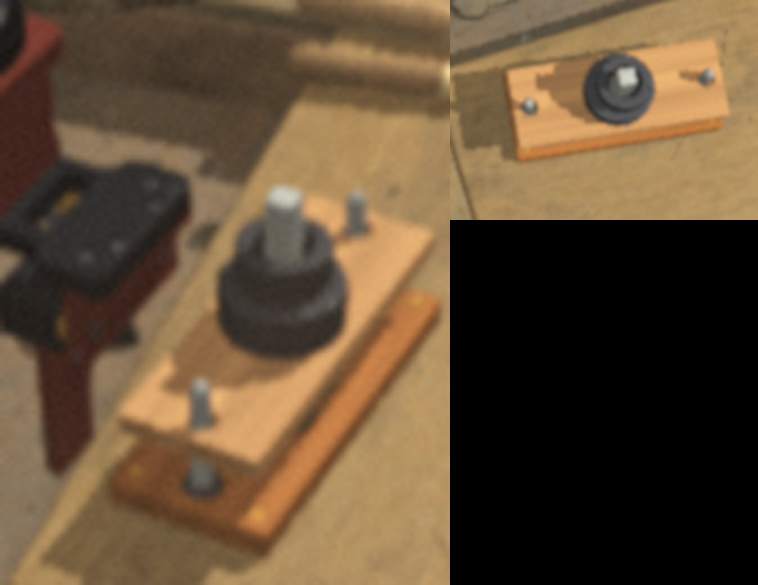

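The picture shows the finished stack: board level with posts through at (201,405) and (356,212), the large ring on it at (283,300), the small ring on top at (284,240), and the stem through both. I hand in.

```bash
python3 -c "
from plant import robot
print(robot.job_done())"
```

```text
the job is handed in; nothing more can be done
None
```

The press is set up dry in the order asked, and the job was handed in at about 42 s. The last picture shows the board level on both posts with the large ring on it and the small ring on top, but the hand-in returned no verdict.

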